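Make up the mould-repair tray

ROBOT

A 6-joint arm with a two-finger parallel gripper is mounted at the origin on a cart in front of the work surface, level with it; the furniture and walls round the work are solid. World frame = base frame: x ahead of the robot, y to its left, z up, the work surface at z = 0. Lengths are in m, angles in rad, forces in N, time in s.
With the tool pointing down it reaches from about 0.35 to 0.8 m from the base axis. Payload 7.3 kg.
Tool frame: the origin (TCP) lies on the centre line of the jaws, within the pads' length; the fingertips stand 19 mm ahead of it and the grasp point (between the pads) is the TCP (tips_ahead is the distance from the TCP to the fingertips, in m); z points along the fingers, y is the direction in which the jaws open and shut (so a half turn about z gives the same grasp; the last joint's range is limited). The gripper opens to 85 mm and grips with 20 to 120 N. Pads are 22 mm wide; open, the fingers measure 114 mm over their backs; the gripper's body (76 mm by 85 mm) begins 54 mm behind the grasp point. The pads swing forward as they close: fully open they stand 13 mm farther back than shut.
Start: joints at [-1.396, 0.342, 1.524, -0, 1.275, -0.146], TCP at [0.166, -0.498, 0.25] pointing down, gripper open.
Joint ranges: [-2.53, 2.53], [-0.77, 2.02], [0.04, 2.7], [-1, 4.14], [0.28, 2.66], [-3.11, 3.11]. Speed limits (rad/s): [2.57, 2.57, 3.14, 3.14, 3.14, 3.14].

INTERFACE

Orientations are given as [roll, pitch, yaw] about the fixed x, y, z axes, in that order (R = Rz(yaw) Ry(pitch) Rx(roll)).
In Python, from rig import state, grab_frame, hand_in, tips_ahead gives the robot as it stands. The module is installed in compiled form; this text tells all that it offers.
- The arm moves only by the tool play_rows, never from a script. Its argument "targets" is text: rows parted by semicolons, each of 5 numbers parted by spaces: the opening, from 0 (shut) to 1 (fully open), then the shift along the tool's x, y, z in cm, then the turn about the tool's z in degrees. In form: hand dx dy dz yaw; .... A call has 1 to 10 rows; each row shifts and turns the commanded pose from where the row before left it, along the tool's axes as they then stand; what a row does not reach is not made up. A row lasts 1/10 s, in which the tool goes at most 50 mm and 8.59 degrees, less where a joint would pass 70% of its speed; a pose out of reach is approached as far as the arm can. A call is refused whole if a number of a shift passes 5 or a number of a turn 8.59, either way. A call with a gripper value outside its range is refused whole. The fingers move at their own pace and stop on an object; the grip force is fixed at half the most. Time passes only in rows, so rows that do not move let the fingers close. It gives the time, the measured TCP pose, the force and the opening at its end, in the units of the state.
- state(): the state, without advancing time (a new reading comes with each control period).
- grab_frame(name): name is "scene" or "top"; returns a dict with "color" (420x560x3 uint8, blue, green, red), "fx", "fy", "cx", "cy" (pixels), "pose" (4x4, takes a point from camera to world coordinates). Camera axes: x right, y up, looking along -z (the intrinsics and any distortion apply to the point x, -y, -z); pixel columns grow to the right and rows downward; lengths in m; the calibration is good to about 2 mm. A picture is of the moment at which its call begins. There is no depth.
- hand_in(): hands the job in, once; it reports no verdict.
The state is a dict: "t": time; "joints": joint angles; "dq": joint speeds; "effort": joint torques, N m; "ee_pos": TCP position; "tcp_rot": TCP orientation; "force": force on the tool from outside, world axes, zero at the start; "moment": the same for the moment, N m; "grip_width": finger opening in m.
Only numpy, scipy, OpenCV 4.12 (cv2) and the standard library are available. Lean on these libraries where they do the work, as an engineer would, in place of code of your own. Each camera call takes 0.05 s, during which the arm holds its last target.

TASK

Make up the mould-repair tray: put the green rubber mould with the red band, the eye loupe, the glue bottle and the red-handled side cutters into the aluminium tray, each lying or standing fully home in the wooden seat cut for it (loupe on the cork, bottle upright in the black collar). Keep the glue bottle upright all the time, and leave the unbanded green mould and the blue-handled pliers where they are.

Things in the scene. Friction and masses are not known exactly. Their poses are not given: they have to be found in the camera images.
- repair_mould: Green rubber mould, the only one with a red band over its top lengthwise: a rounded block 40 (x) x 50 (y) x 18 (z) mm, 70 g, lying flat and loose on the counter. Origin: centre of its underside; z up. Grip it across its 40 mm width, along its x.
- plain_mould: Look-alike that stays: the same green mould, 40 x 50 x 18 mm, without a band, loose on the counter. Origin: centre of its underside. More moulds lie in fixed piles up to 80 mm high, 35 mm or more from the loose things, and 0.2 m high about x 0.5, y -0.27 m; a fixed pot 0.45 m tall stands beyond x = 0.6 m in the middle.
- glue_bottle: White glue bottle with a blue pointed cap, 79 mm tall, standing upright and loose, 35 g. Body round, 28 mm across, up to 55 mm high (shoulders slope in from about 45 mm); cap above. Origin: centre of its underside; z up. Grip the body 20 to 45 mm above its foot; beside the piles the fingers have most room along world y.
- loupe: Black eye loupe, a short hollow-looking round cup 34 mm across at the wide top end and 30 mm tall, narrower at its foot, standing loose, 30 g. Origin: centre of its underside; z up. Grip the upper half of the barrel across; beside the piles the fingers have most room along world y.
- side_cutters: Side cutters with red handles, closed, lying flat and loose: 36 (x) x 125 (y) x 13 (z) mm, 90 g. Origin: centre of the outline, on the underside; z up, y towards the handle ends. Grip across both handles (36 mm, along x) about 18 mm from the origin towards +y.
- blue_pliers: Look-alike that stays: round-nose pliers with blue handles, 37 x 130 x 13 mm, lying loose. Origin: centre of the outline on the underside, y towards the handles.
- mould_seat: Beech block fixed in the aluminium tray. Origin: centre of its underside, 3 mm above the counter; z up, y along the tray, x from its front to its back row. 64 (x) x 66 (y) x 14 mm, with a grey-lined rectangular recess 49 (x) x 59 (y) mm, its floor 6 mm and its rim 14 mm above the origin; the walls at +x and -x have finger notches 38 mm wide. The mould lies in it with its 50 mm side along y, either way round.
- loupe_seat: Beech block fixed in the aluminium tray. Origin: centre of its underside, 3 mm above the counter; z up, y along the tray, x from its front to its back row. 64 x 66 x 14 mm, with a round well 44 mm across lined with cork, its floor 6 mm and its rim 14 mm above the origin. The loupe stands in it.
- bottle_seat: Beech block fixed in the aluminium tray. Origin: centre of its underside, 3 mm above the counter; z up, y along the tray, x from its front to its back row. 64 x 66 x 14 mm, with a raised black rubber collar 46 mm outside and 39 mm inside; its floor is 6 mm and its rim 21 mm above the origin. The bottle stands in it. Mould, loupe and bottle blocks stand in one row, 66 mm apart, in changing order.
- cutter_seat: Beech block fixed in the aluminium tray. Origin: centre of its underside, 3 mm above the counter; z up, y along the tray, x from its front to its back row. 62 (x) x 199 (y) x 14 mm, the long block in the front row, 66 mm in front of the other row's centres, with a grey-lined recess 46 (x) x 137 (y) mm, its floor 6 mm and its rim 14 mm above the origin; the long walls are open for the fingers over the middle 90 mm. The cutters lie in it along y, either way round.

How it is judged:
By the outcome, as a careful person would: the job done as asked, in the order asked, and still so for the second after the job is handed in, with the robot touching nothing.
It also fails if it takes over 118 s, if anything falls off the work surface, if the arm or the gripper's body presses on something with over 40 N, if the wrist force passes 120 N, or if a joint passes its speed limit or range.

## Working session

There is one attempt and no reset: what is moved stays moved. The work goes in short steps, Python scripts to look and compute and a tool call to move; the robot and the scene stay as the last step left them, time stands still between calls to the robot, and variables do not carry over. Pictures are saved under pics/ and viewed, and the job is handed in when it is done.

Besides the shell and the picture viewer there is one more tool, called as name(argument=value, ...) on one line, values as JSON. play_rows: Moves the arm, as the interface text tells. Its arguments: {"type":"object","properties":{"targets":{"type":"string"}},"required":["targets"]}

```bash
mkdir -p pics; cat > h.py <<'E'
import numpy as np, cv2
from rig import state, grab_frame
def cast(f,u,v,z):
    d=np.array([(u-f['cx'])/f['fx'],-(v-f['cy'])/f['fy'],-1.0])
    P=np.array(f['pose']);w=P[:3,:3]@d;o=P[:3,3]
    return o+w*(z-o[2])/w[2]
def proj(f,p):
    P=np.array(f['pose']);c=P[:3,:3].T@(np.array(p)-P[:3,3])
    return f['cx']+f['fx']*c[0]/-c[2], f['cy']-f['fy']*c[1]/-c[2]
E
python3 - <<'E'
from h import *
for n in("scene","top"):
    f=grab_frame(n);cv2.imwrite(f"pics/{n}0.png",f['color']);print(n,{k:f[k] for k in f if k!='color'})
print(state())
E
```

```text
scene {'fx': 379.7262143551172, 'fy': 379.7262143551172, 'cx': 284.5100069249505, 'cy': 209.9900979307737, 'pose': array([[-0.83536153,  0.28528068, -0.46987876,  0.00417193],
       [-0.54917125, -0.47062934,  0.6905932 ,  0.76590664],
       [-0.02412583,  0.8349389 ,  0.54981359,  0.5942029 ],
       [ 0.        ,  0.        ,  0.        ,  1.        ]])}
top {'fx': 400.4739115664928, 'fy': 400.4739115664928, 'cx': 272.21113504712605, 'cy': 212.89902151730195, 'pose': array([[-0.01328   ,  0.98315882, -0.18227008,  0.25073343],
       [-0.99988368, -0.01442462, -0.00495548,  0.08568587],
       [-0.0075012 ,  0.18218307,  0.98323602,  1.23100365],
       [ 0.        ,  0.        ,  0.        ,  1.        ]])}
{'t': 0.1, 'joints': array([-1.39598256e+00,  3.42647614e-01,  1.52489713e+00,  4.52560869e-05,
        1.27540241e+00, -1.46020491e-01]), 'dq': array([-0.00044835, -0.00020746, -0.00160595,  0.0012667 ,  0.00184959,
       -0.00028684]), 'effort': array([ 2.37141219e-03, -4.34447157e+01, -2.46491182e+01, -9.64189940e-05,
        4.69782142e-03, -3.67228381e-06]), 'ee_pos': array([ 0.16553014, -0.49788508,  0.24970676]), 'tcp_rot': array([-3.14025887e+00, -2.39899744e-04,  3.20820894e-01]), 'force': array([-0.24437317,  0.1226761 , -0.76039947]), 'moment': array([ 0.02237562,  0.00020527, -0.01259292]), 'grip_width': 0.08542403085197005}
```

View pics/scene0.png

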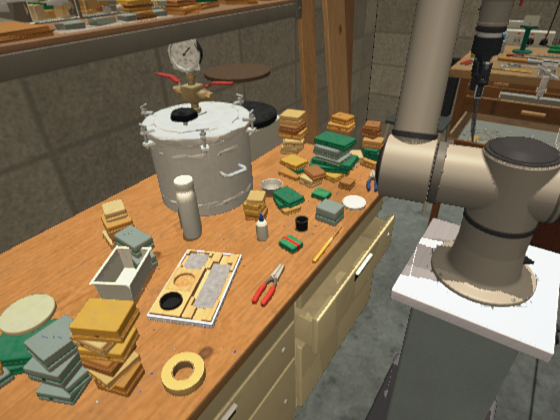

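View pics/top0.png

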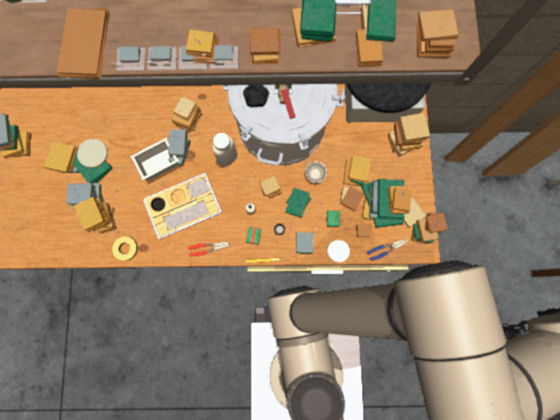

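The top view shows the tray near (182,205), cutters (208,248), banded mould (254,236), loupe (280,229), bottle (250,208), and blue pliers (385,250). I'll zoom in next.

```bash
python3 - <<'E'
from h import *
a=cv2.imread('pics/top0.png');cv2.imwrite('pics/top0z.png',cv2.resize(a[165:275,135:335],None,fx=4,fy=4,interpolation=cv2.INTER_CUBIC))
b=cv2.imread('pics/scene0.png');cv2.imwrite('pics/scene0z.png',cv2.resize(b[180:330,145:345],None,fx=4,fy=4,interpolation=cv2.INTER_CUBIC))
E
```

```text
(no output)
```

View pics/top0z.png

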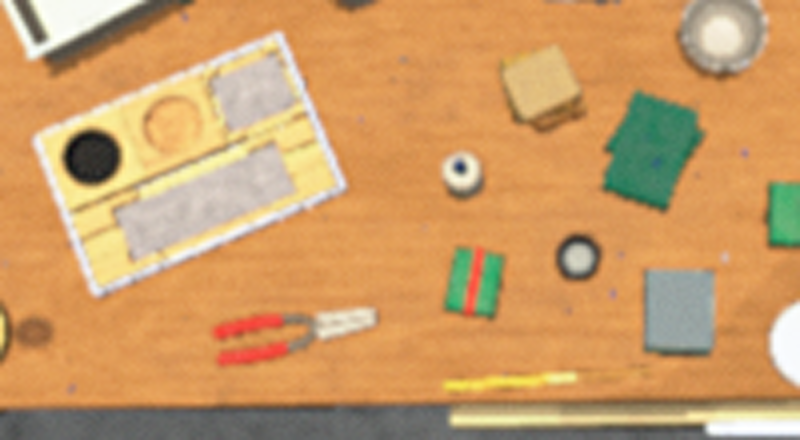

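View pics/scene0z.png

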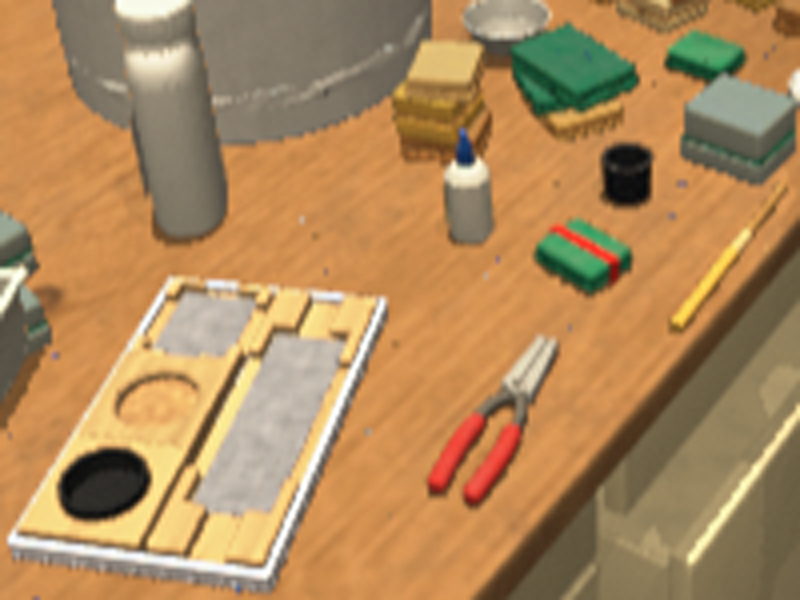

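Left to right in the tray's back row: black collar, cork well, then the mould recess; the cutter seat is in front. Now I'll measure with colour masks in both views.

```bash
cat > meas.py <<'E'
from h import *
S=4
def crop(f,x0,y0,x1,y1):
    return cv2.resize(f['color'][y0:y1,x0:x1],None,fx=S,fy=S,interpolation=cv2.INTER_CUBIC)
def blobs(m,x0,y0,mina=150):
    cs,_=cv2.findContours(m.astype(np.uint8),cv2.RETR_EXTERNAL,cv2.CHAIN_APPROX_NONE)
    out=[]
    for c in cs:
        a=cv2.contourArea(c)
        if a<mina: continue
        out.append((a/S/S,(c[:,0,:]+.5)/S-.5+[x0,y0]))
    return sorted(out,key=lambda t:-t[0])
def masks(im):
    b,g,r=[im[...,i].astype(int) for i in range(3)]
    mx=im.max(2).astype(int);mn=im.min(2).astype(int)
    return dict(red=(r>150)&(g<90)&(b<90),green=(g>r+35)&(g>b+15),black=(mx<75),
      blue=(b>r+30)&(b>g+20),gray=(mx-mn<28)&(mx>120)&(mx<205),white=(mn>195))
ROI=dict(top=(135,165,335,275),scene=(145,180,345,330))
E
python3 - <<'E'
from meas import *
for n in("top","scene"):
    f=grab_frame(n);R=ROI[n];im=crop(f,*R)
    for k,m in masks(im).items():
        for a,p in blobs(m,R[0],R[1])[:7]:
            (c,wh,an)=cv2.minAreaRect(p.astype(np.float32))
            w=cast(f,*c,0.015)
            print(n,k,round(a),np.round(c,1),np.round(wh,1),round(an,1),'w@15',np.round(w[:2],4))
E
```

```text
top red 37 [196.6 246. ] [ 3.1 16.8] 78.1 w@15 [0.3769 0.3234]
top red 34 [197.8 253.4] [ 2.9 16.6] 79.6 w@15 [0.3544 0.3193]
top green 419 [297.  202.1] [19.4 26.4] 26.9 w@15 [0.5092 0.0144]
top green 106 [330.6 218.1] [15.   7.5] 90.0 w@15 [ 0.4572 -0.0877]
top green 54 [257.  235.8] [ 4.2 14.8] 10.3 w@15 [0.4056 0.1391]
top green 52 [249.2 234.5] [ 3.8 15.2] 11.0 w@15 [0.4099 0.1631]
top black 122 [157.5 203.9] [12.  12.8] 90.0 w@15 [0.5099 0.4479]
top gray 315 [304.4 242.2] [16.8 19.6] 0.9 w@15 [ 0.3839 -0.0049]
top gray 50 [176.4 220.6] [ 8.6 15.9] 59.0 w@15 [0.4565 0.3874]
top gray 42 [279.2 229.2] [7.2 7.2] 90.0 w@15 [0.4249 0.0709]
top gray 26 [321.9 172.6] [16.3  6.3] 87.3 w@15 [ 0.6026 -0.0661]
top gray 19 [158.3 171.4] [ 1.2 29.4] 62.2 w@15 [0.6147 0.4495]
top gray 19 [308.2 170. ] [ 4.7 12.7] 19.2 w@15 [ 0.6118 -0.0233]
top gray 18 [192.7 191.4] [9.2 3.5] 76.5 w@15 [0.548  0.3394]
top white 236 [181.4 205.5] [43.1 69. ] 67.1 w@15 [0.5037 0.3734]
top white 189 [152.5 171.8] [14.2 33.8] 90.0 w@15 [0.6137 0.4678]
top white 100 [330.9 250.4] [20.  7.] 90.0 w@15 [ 0.358  -0.08
[... 1435 characters left out ...]
27.  12.6] 16.9 w@15 [ 0.4005 -0.045 ]
scene gray 227 [196.  260.9] [22.3 14.8] 7.4 w@15 [0.5573 0.3249]
scene gray 211 [205.6 304.7] [ 44.4 111.9] 57.5 w@15 [0.4444 0.4128]
scene gray 27 [147.6 236.9] [8. 6.] 90.0 w@15 [0.7287 0.3227]
scene white 227 [204.7 302.2] [ 43.7 111.6] 57.7 w@15 [0.4507 0.4089]
scene white 56 [182.2 181.8] [ 4.2 17.2] 90.0 w@15 [0.866  0.0706]
scene white 29 [183.5 194.6] [ 3.8 11.6] 82.6 w@15 [0.8038 0.1254]
scene white 21 [147.6 251.9] [10.  6.] 90.0 w@15 [0.6806 0.3628]
scene white 20 [261.1 222.6] [4.5 7.9] 85.2 w@15 [0.5188 0.1214]
scene white 20 [182.1 258.2] [ 1.5 20.5] 31.0 w@15 [0.592  0.3353]
scene white 10 [200.  250.7] [7.3 1.7] 2.7 w@15 [0.5754 0.2927]
```

```bash
python3 - <<'E'
from meas import *
for n,R,s in(("top",(140,168,230,245),8),("scene",(145,245,245,330),8)):
    f=grab_frame(n);im=cv2.resize(f['color'][R[1]:R[3],R[0]:R[2]],None,fx=s,fy=s,interpolation=cv2.INTER_CUBIC)
    for g in range(0,R[2]-R[0],10): cv2.line(im,(g*s,0),(g*s,6),(0,0,255),1);cv2.putText(im,str(R[0]+g),(g*s,18),0,.4,(0,0,255),1)
    for g in range(0,R[3]-R[1],10): cv2.putText(im,str(R[1]+g),(0,g*s+4),0,.4,(255,0,0),1)
    cv2.imwrite(f'pics/{n}tray.png',im[:600])
f=grab_frame("top");print("collar top",cast(f,157.5,203.9,.023))
f=grab_frame("scene");print("collar sc",cast(f,170.5,300.7,.020))
E
```

```text
collar top [0.50812086 0.44553794 0.023     ]
collar sc [0.50913145 0.44609329 0.02      ]
```

View pics/toptray.png

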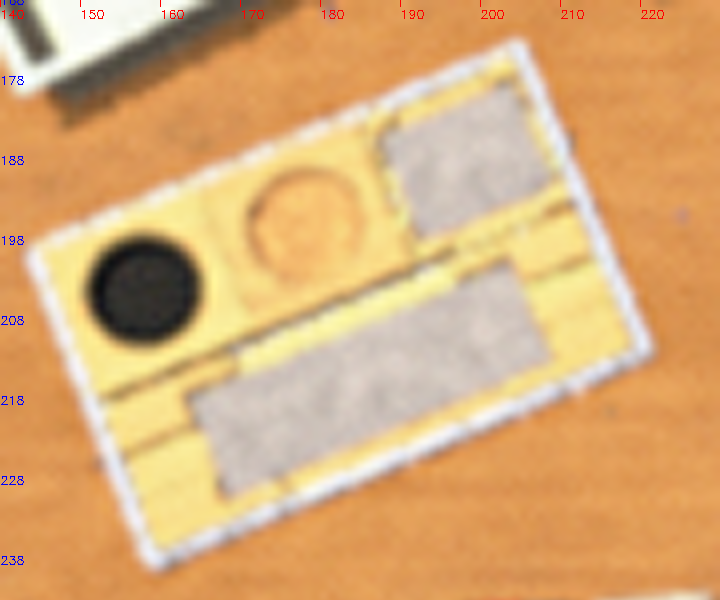

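View pics/scenetray.png

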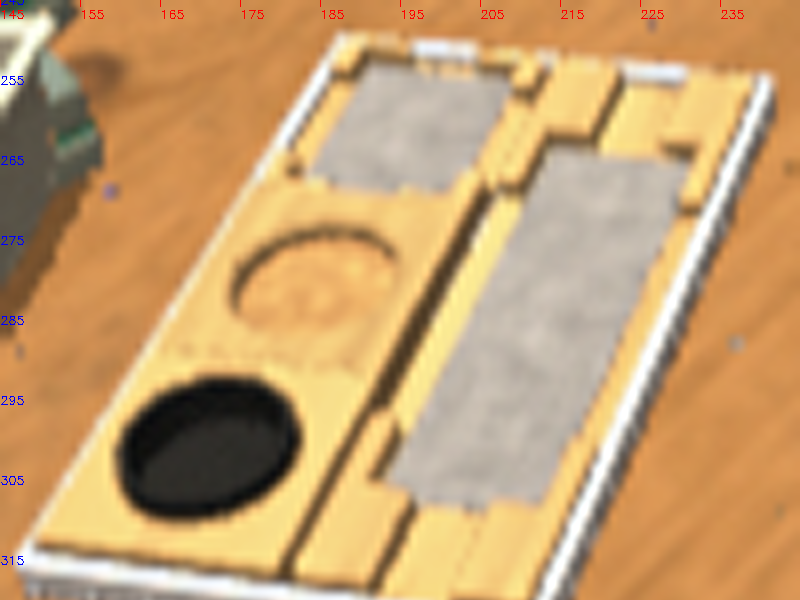

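```bash
python3 - <<'E'
from meas import *
f=grab_frame("top")
c=lambda U,V,z:cast(f,140+(U+.5)/8-.5,168+(V+.5)/8-.5,z)[:2]
W=[c(*p,.015) for p in((27,250),(520,40),(652,352),(155,570))]
print('tray c',np.mean(W,0))
def ang(a,b): d=a-b;return np.degrees(np.arctan2(-d[0],d[1]))  # yaw of +y axis
print('yaw',ang(W[0],W[1]),ang(W[3],W[2]), np.linalg.norm(W[0]-W[1]),np.linalg.norm(W[0]-W[3]))
M=[c(*p,.011) for p in((383,150),(512,83),(555,185),(418,240))];print('mould',np.mean(M,0),ang(M[0],M[1]),ang(M[3],M[2]))
C=[c(*p,.011) for p in((187,392),(510,262),(552,358),(225,500))];print('cut',np.mean(C,0),ang(C[0],C[1]),ang(C[3],C[2]))
L=c(305,228,.016);print('loupe',L)
B=c(144,290,.023);print('bottle',B)
f=grab_frame("scene")
c=lambda U,V,z:cast(f,145+(U+.5)/8-.5,245+(V+.5)/8-.5,z)[:2]
W=[c(*p,.017) for p in((22,568),(340,35),(775,78))];print('S yaw',ang(W[0],W[1]))
C=[c(*p,.009) for p in((543,148),(692,160),(545,508),(388,480))];print('S cut',np.mean(C,0),ang(C[3],C[0]),ang(C[2],C[1]))
M=[c(*p,.010) for p in((365,60),(512,78),(450,192),(305,178))];print('S mould',np.mean(M,0),ang(M[3],M[0]))
B=c(209,444,.022);print('S bottle',B)
yaw=np.radians(23.)
for yaw in np.radians([22,23,24,25]):
  ex=np.array([np.cos(yaw),np.sin(yaw)]);ey=np.array([-np.sin(yaw),np.cos(yaw)])
  b=np.array([.5086,.4458]);print(np.degrees(yaw),'loupe',b-.066*ey,'mould',b-.132*ey,'cut',b-.066*ey-.066*ex)
E
```

```text
tray c [0.50464081 0.37162233]
yaw 23.21599388103415 23.428236989525065 0.20759249524948795 0.13743835012793595
mould [0.55946673 0.32387422] 27.75172897377244 21.784625048166046
cut [0.47495264 0.36017568] 21.77313703913932 23.253454917679043
loupe [0.53363109 0.3855683 ]
bottle [0.50839409 0.44535532]
S yaw 23.817886117695114
S cut [0.47752072 0.35578763] 24.538554883473093 23.833969651465967
S mould [0.56426052 0.3199875 ] 26.431796753672714
S bottle [0.50836824 0.44578925]
22.0 loupe [0.53332404 0.38460587] mould [0.55804807 0.32341173] cut [0.4721299  0.35988183]
23.0 loupe [0.53438825 0.38504668] mould [0.56017651 0.32429336] cut [0.47363493 0.35925843]
24.000000000000004 loupe [0.53544462 0.385506  ] mould [0.56228924 0.325212  ] cut [0.47515062 0.35866138]
25.0 loupe [0.53649281 0.38598369] mould [0.56438561 0.32616737] cut [0.47667649 0.35809088]
```

```bash
python3 - <<'E'
from meas import *
A=[]
for n,R in(("top",(182,195,292,262)),("scene",(245,205,320,312))):
    s=7
    f=grab_frame(n);im=cv2.resize(f['color'][R[1]:R[3],R[0]:R[2]],None,fx=s,fy=s,interpolation=cv2.INTER_CUBIC)
    if n=='scene': 
        im=cv2.resize(f['color'][R[1]:R[3],R[0]:R[2]],None,fx=5.5,fy=5.5,interpolation=cv2.INTER_CUBIC);s=5.5
    for g in range(0,R[2]-R[0],10): cv2.putText(im,str(R[0]+g),(int(g*s),12),0,.4,(0,0,255),1);cv2.line(im,(int(g*s),0),(int(g*s),5),(0,0,255))
    for g in range(0,R[3]-R[1],10): cv2.putText(im,str(R[1]+g),(0,int(g*s)+4),0,.4,(255,0,0),1)
    cv2.imwrite(f'pics/{n}obj.png',im)
E
```

```text
(no output)
```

View pics/topobj.png

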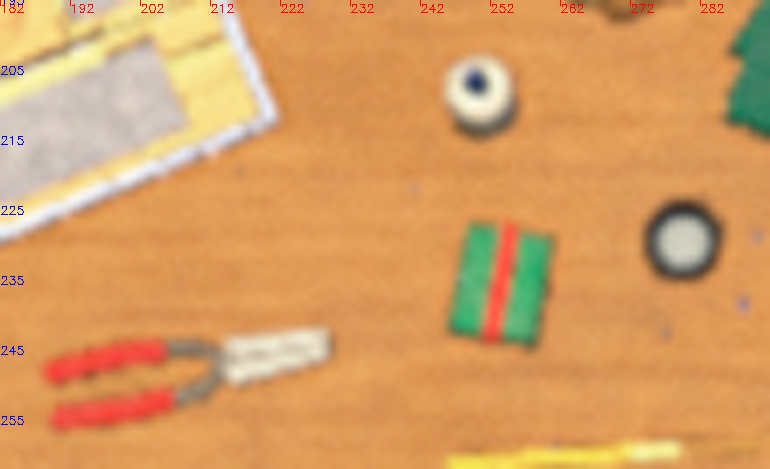

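View pics/sceneobj.png

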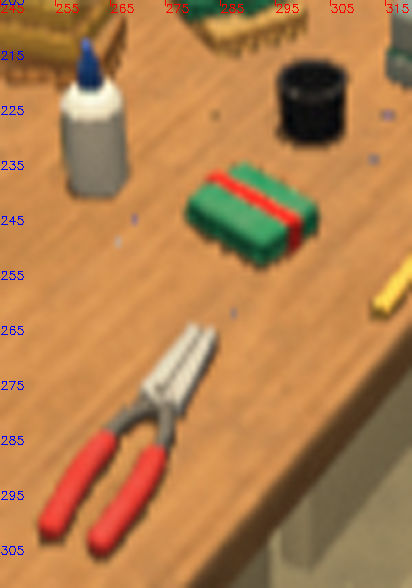

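```bash
python3 - <<'E'
from meas import *
f=grab_frame("top");g=grab_frame("scene")
t=lambda U,V,z:cast(f,182+(U+.5)/7-.5,195+(V+.5)/7-.5,z)[:2]
s=lambda U,V,z:cast(g,245+(U+.5)/5.5-.5,205+(V+.5)/5.5-.5,z)[:2]
def yaw(a,b): d=a-b;return np.degrees(np.arctan2(-d[0],d[1]))
p=[t(*q,.016) for q in((472,222),(553,235),(533,348),(450,333))];print('mould T',np.mean(p,0),'50side yaw',yaw(p[0],p[3]),yaw(p[1],p[2]), [np.linalg.norm(p[i]-p[i-1]) for i in range(4)], 'band',yaw(t(510,225,.018),t(492,340,.018)))
p=[s(*q,.018) for q in((240,165),(318,212),(262,242),(188,205))];print('mould S',np.mean(p,0))
print('band S',yaw(s(214,178,.018),s(294,221,.018)),(s(214,178,.018)+s(294,221,.018))/2)
print('bottle tip T',t(476,82,.079),'sh',t(480,88,.047),'tip S',s(86,40,.079),'foot S front',s(97,197,0))
print('loupe T',t(683,240,.028),'S',s(313,83,.029))
print('cut T handles',t(48,397,.007),'mid',t(170,377,.007),'tip',t(330,343,.007), 'yaw',yaw(t(48,397,.007),t(330,343,.007)),'c',(t(48,397,.007)+t(330,343,.007))/2)
print('cut S', s(75,543,.007),s(205,330,.007),yaw(s(75,543,.007),s(205,330,.007)),(s(75,543,.007)+s(205,330,.007))/2)
E
```

```text
mould T [0.40757553 0.15053977] 50side yaw -101.27840216792805 -100.41092801377721 [np.float64(0.04964374089389911), np.float64(0.036009439541667194), np.float64(0.05030007604178947), np.float64(0.036762535778598886)] band -99.1164430932703
mould S [0.4062671  0.15351462]
band S -99.03237162244717 [0.40808265 0.14929277]
bottle tip T [0.48500911 0.1576923 ] sh [0.48885366 0.15797616] tip S [0.49092868 0.15672471] foot S front [0.48322256 0.16650484]
loupe T [0.42422479 0.07138462] S [0.42419105 0.07135607]
cut T handles [0.3619814  0.34971582] mid [0.3699825  0.29648642] tip [0.383913   0.22654208] yaw 10.095945726002306 c [0.3729472  0.28812895]
cut S [0.36083608 0.34740882] [0.38530511 0.2230767 ] 11.13373454348104 [0.3730706  0.28524276]
```

```bash
python3 - <<'E'
from meas import *
import rig
f=grab_frame("top");g=grab_frame("scene")
print('tips',rig.tips_ahead if not callable(rig.tips_ahead) else rig.tips_ahead())
print('thermos base',cast(g,191,237,0),cast(g,180,232,0),cast(g,200,234,0),'top@.13,.16',cast(f,221,143,.13),cast(f,221,143,.16))
print('box',[cast(f,u,v,0.05)[:2] for u,v in((137,182),(141,180),(187,160))])
print('tan',[cast(f,135+U/4,165+V/4,.06)[:2] for U,V in((512,125),(582,100))])
print('bottle foot front T',cast(f,182+481/7,195+138/7,0.0))
print(state()['joints'])
E
```

```text
tips 0.019
thermos base [0.64963169 0.25186286 0.        ] [0.69046956 0.25145718 0.        ] [0.63868652 0.23002828 0.        ] top@.13,.16 [0.66261378 0.23662034 0.13      ] [0.65139092 0.23250769 0.16      ]
box [array([0.5715786, 0.5028303]), array([0.57769773, 0.49089062]), array([0.63918495, 0.35183928])]
tan [array([0.51896718, 0.11852199]), array([0.53742881, 0.06574993])]
bottle foot front T [0.474151   0.15913761 0.        ]
[-1.39600403e+00  3.41977002e-01  1.52407368e+00  2.89948500e-06
  1.27538187e+00 -1.46001083e-01]
```

```bash
cat > plan.py <<'E'
from h import *
def pose():
    s=state();return np.array(s['ee_pos']),np.degrees(s['tcp_rot'][2]),s
def rows(p,yaw,wps,hand,n):
    """wps list of (x,y,z,yawdeg,n)"""
    out=[]
    p=np.array(p,float).copy()
    for (x,y,z,w,k) in wps:
        dy=(w-yaw+180)%360-180
        if abs(w-yaw)<359 and n: dy=w-yaw
        for i in range(k):
            r=k-i
            st=(np.array([x,y,z])-p)/r; t=-round(((w-yaw) )/r,1)
            a=np.radians(yaw);X=np.array([np.cos(a),np.sin(a),0]);Y=np.array([np.sin(a),-np.cos(a),0]);Z=np.array([0,0,-1.])
            c=[round(float(st@e)*100,2) for e in(X,Y,Z)]
            p=p+(X*c[0]+Y*c[1]+Z*c[2])/100; yaw-=t
            out.append(f"{hand} {c[0]:g} {c[1]:g} {c[2]:g} {t:g}")
    for i in range(0,len(out),10): print('; '.join(out[i:i+10]))
    print('end',p.round(4),round(yaw,1))
def go(wps,hand,yaw0=None):
    p,y,s=pose();y=y if yaw0 is None else yaw0
    print('now',p.round(4),round(y,1),'rp',np.array(s['tcp_rot'][:2]).round(3),'j6',s['joints'][5].round(2),'F',np.array(s['force']).round(1),'w',round(s['grip_width'],4),'t',s['t'])
    rows(p,y,wps,hand,True)
E
python3 -c "
from plan import *
go([(.30,-.25,.25,90,9),(.4077,.1505,.14,170,11)],0.7)"
```

```text
now [ 0.1656 -0.4982  0.2503] 18.4 rp [3.141 0.   ] j6 -0.15 F [-0.6  0.  -0.3] w 0.0859 t 0.8
0.7 2.29 -2.15 0 -8; 0.7 2.56 -1.81 0 -8; 0.7 2.79 -1.43 0 -7.9; 0.7 2.96 -1.04 0.01 -8; 0.7 3.08 -0.61 0 -7.9; 0.7 3.13 -0.18 0.01 -8; 0.7 3.13 0.25 0 -7.9; 0.7 3.06 0.68 0.01 -8; 0.7 2.93 1.1 0 -7.9; 0.7 3.64 0.98 1 -7.3
0.7 3.49 1.43 1 -7.3; 0.7 3.28 1.86 1 -7.3; 0.7 3.01 2.27 1 -7.3; 0.7 2.7 2.63 1 -7.3; 0.7 2.35 2.95 1 -7.3; 0.7 1.95 3.23 1 -7.2; 0.7 1.53 3.44 1 -7.3; 0.7 1.08 3.61 1 -7.2; 0.7 0.62 3.72 1 -7.3; 0.7 0.15 3.77 1 -7.2
end [0.4077 0.1505 0.14  ] 170.0
```

play_rows(targets="0.7 2.3 -2.15 0 -8; 0.7 2.55 -1.8 0 -8; 0.7 2.8 -1.4 0 -8; 0.7 2.95 -1.05 0 -8; 0.7 3.1 -0.6 0 -8; 0.7 3.1 -0.2 0 -8; 0.7 3.1 0.25 0 -8; 0.7 3.05 0.7 0 -8; 0.7 2.9 1.1 0 -8; 0.7 0 0 0 0")

```text
t: 1.8
ee_pos: [0.3004, -0.2482, 0.2505]
tcp_rot: [3.141, -0.001, 1.584]
force: [-0.4, -0.5, 0.3]
grip_width: 0.0597
```

```bash
python3 -c "
from plan import *
go([(.4077,.1505,.14,170,12)],0.7)"
```

```text
now [ 0.3004 -0.2482  0.2505] 90.8 rp [ 3.141e+00 -1.000e-03] j6 -0.9 F [-0.4 -0.5  0.3] w 0.0597 t 1.8
0.7 3.31 0.94 0.92 -6.6; 0.7 3.18 1.31 0.92 -6.6; 0.7 3.01 1.67 0.92 -6.6; 0.7 2.8 2 0.92 -6.6; 0.7 2.55 2.31 0.92 -6.6; 0.7 2.26 2.59 0.92 -6.6; 0.7 1.95 2.83 0.92 -6.6; 0.7 1.61 3.04 0.92 -6.6; 0.7 1.25 3.21 0.92 -6.6; 0.7 0.88 3.33 0.92 -6.6
0.7 0.49 3.4 0.92 -6.6; 0.7 0.09 3.44 0.93 -6.6
end [0.4077 0.1505 0.14  ] 170.0
```

Signs are as expected.

play_rows(targets="0.7 3.3 0.95 0.9 -6.6; 0.7 3.2 1.3 0.9 -6.6; 0.7 3 1.65 0.9 -6.6; 0.7 2.8 2 0.9 -6.6; 0.7 2.55 2.3 0.9 -6.6; 0.7 2.25 2.6 0.9 -6.6; 0.7 1.95 2.85 0.9 -6.6; 0.7 1.6 3.05 0.9 -6.6; 0.7 1.25 3.2 0.9 -6.6; 0.7 0.9 3.35 0.9 -6.6")

```text
t: 2.8
ee_pos: [0.3919, 0.082, 0.1601]
tcp_rot: [3.142, 0.001, 2.732]
force: [0.9, -0.1, -1.0]
grip_width: 0.0598
```

play_rows(targets="0.7 0.5 3.4 0.95 -6.6; 0.7 0.1 3.4 0.95 -6.6; 0.7 0 0 0 0; 0.7 0 0 0 0")

```text
t: 3.2
ee_pos: [0.4093, 0.147, 0.141]
tcp_rot: [-3.141, -0.001, 2.959]
force: [-0.0, -0.9, 0.2]
grip_width: 0.0599
```

```bash
python3 -c "
from plan import *
go([(.4077,.1505,.06,170,3),(.4077,.1505,.026,170,3)],0.7)
f=grab_frame('scene');cv2.imwrite('pics/s1.png',f['color'])
f=grab_frame('top');cv2.imwrite('pics/t1.png',f['color'])"
```

```text
now [0.4093 0.147  0.141 ] 169.6 rp [-3.141e+00 -1.000e-03] j6 -1.22 F [-0.  -0.9  0.2] w 0.0599 t 3.2
0.7 0.07 0.11 2.7 -0.1; 0.7 0.07 0.11 2.7 -0.2; 0.7 0.08 0.1 2.7 -0.1; 0.7 -0 0 1.13 -0; 0.7 -0 0 1.13 -0; 0.7 -0 0 1.14 -0
end [0.4077 0.1505 0.026 ] 170.0
```

View pics/s1.png

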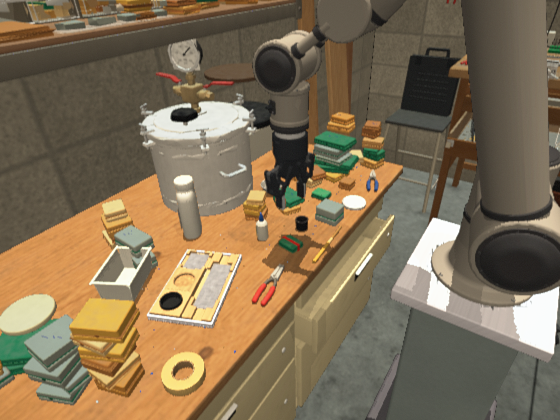

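The gripper hangs over the mould at about (290,190), with nothing touching. I'll descend and close.

play_rows(targets="0.7 0.1 0.1 2.7 -0.2; 0.7 0.1 0.1 2.7 -0.2; 0.7 0 0.1 2.7 0; 0.7 0 0 1.1 0; 0.7 0 0 1.1 0; 0.7 0 0 1.2 0; 0.7 0 0 0 0; 0.3 0 0 0 0; 0.3 0 0 0 0; 0.3 0 0 0 0")

```text
t: 4.3
ee_pos: [0.4085, 0.1501, 0.0276]
tcp_rot: [3.141, 0.002, 2.966]
force: [-1.7, -0.8, 6.7]
grip_width: 0.0364
```

play_rows(targets="0.3 0 0 0 0; 0.3 0 0 0 0; 0.3 0 0 0 0; 0.3 0 0 0 0")

```text
t: 4.7
ee_pos: [0.4084, 0.1501, 0.0276]
tcp_rot: [3.141, 0.002, 2.966]
force: [-1.2, -1.8, 6.3]
grip_width: 0.0363
```

play_rows(targets="0.2 0 0 -1 0; 0.2 0 0 -2 0; 0.2 0 0 -3 0; 0.2 0 0 -3 0; 0.2 0 0 -3 0; 0.2 0 0 0 0; 0.2 0 0 0 0")

```text
t: 5.4
ee_pos: [0.4079, 0.1503, 0.1473]
tcp_rot: [3.141, 0.002, 2.967]
force: [0.4, -0.2, -1.0]
grip_width: 0.0362
```

```bash
cat > shot.py <<'E'
import sys
from h import *
n,out,x0,y0,x1,y1=sys.argv[1:3]+[int(v) for v in sys.argv[3:7]]
f=grab_frame(n);s=min(800/(x1-x0),600/(y1-y0));
cv2.imwrite('pics/'+out,cv2.resize(f['color'][y0:y1,x0:x1],None,fx=s,fy=s,interpolation=cv2.INTER_CUBIC));print('scale',s)
E
python3 shot.py scene s2.png 230 130 350 290
python3 -c "
from plan import *
go([(.5611,.3245,.14,113.5,8)],0.2)"
```

```text
scale 3.75
now [0.4073 0.1502 0.1464] 170.0 rp [-3.142  0.   ] j6 -1.22 F [ 0.4 -0.1 -0.5] w 0.0364 t 5.45
0.2 -1.51 2.48 0.08 7.1; 0.2 -1.2 2.65 0.08 7.1; 0.2 -0.86 2.78 0.08 7; 0.2 -0.51 2.86 0.08 7.1; 0.2 -0.16 2.9 0.08 7; 0.2 0.2 2.9 0.08 7.1; 0.2 0.56 2.85 0.08 7; 0.2 0.89 2.76 0.08 7.1
end [0.5611 0.3245 0.14  ] 113.5
```

View pics/s2.png

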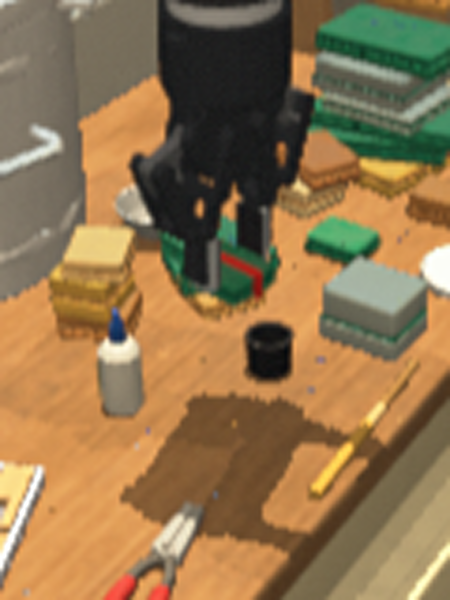

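play_rows(targets="0.2 -1.5 2.5 0.1 7; 0.2 -1.2 2.65 0.1 7; 0.2 -0.85 2.8 0.1 7; 0.2 -0.5 2.85 0.1 7; 0.2 -0.15 2.9 0.1 7; 0.2 0.2 2.9 0.1 7; 0.2 0.55 2.85 0 7; 0.2 0.9 2.75 0 7.5; 0.2 0 0 0 0; 0.2 0 0 0 0")

```text
t: 6.45
ee_pos: [0.5594, 0.3254, 0.1381]
tcp_rot: [-3.138, 0.0, 1.983]
force: [-0.9, -0.5, -0.6]
grip_width: 0.0365
```

```bash
python3 shot.py scene s3.png 150 130 270 290
python3 shot.py top t3.png 150 150 250 225
python3 -c "
from plan import *
go([(.5611,.3245,.06,113.5,3)],0.2)"
```

```text
scale 3.75
scale 8.0
now [0.5594 0.3248 0.1391] 113.5 rp [-3.139  0.   ] j6 -0.0 F [ 1.1 -0.6 -0.6] w 0.0365 t 6.55
0.2 -0.03 0.05 2.64 0; 0.2 -0.03 0.05 2.64 0; 0.2 -0.04 0.04 2.63 0
end [0.5611 0.3244 0.06  ] 113.5
```

View pics/s3.png

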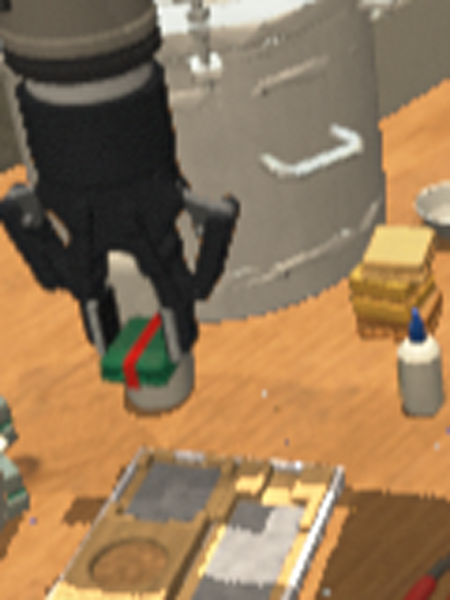

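View pics/t3.png

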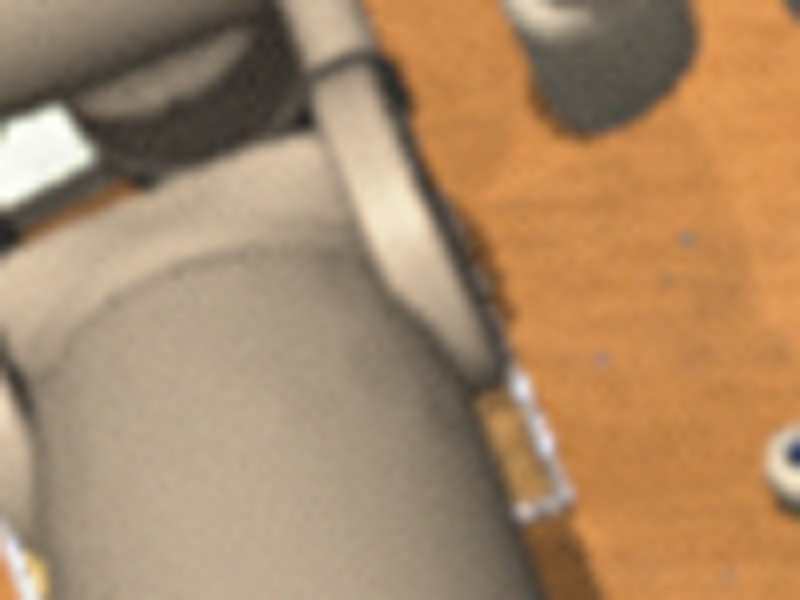

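play_rows(targets="0.2 0 0.05 2.7 0; 0.2 0 0.05 2.7 0; 0.2 0 0.05 2.7 0; 0.2 0 0 0 0; 0.2 0 0 0 0")

```text
t: 7.05
ee_pos: [0.5615, 0.3257, 0.0596]
tcp_rot: [-3.141, 0.0, 1.981]
force: [-0.3, -0.3, 0.1]
grip_width: 0.0364
```

```bash
python3 shot.py scene s4.png 165 200 255 280
python3 -c "
from plan import *
go([(.5611,.3245,.036,113.5,3)],0.2)"
```

```text
scale 7.5
now [0.5623 0.3261 0.0607] 113.5 rp [3.14 0.  ] j6 -0.0 F [-0.3  0.3 -0.2] w 0.0364 t 7.1
0.2 -0.03 -0.06 0.82 -0; 0.2 -0.04 -0.06 0.82 -0; 0.2 -0.03 -0.06 0.83 -0
end [0.5611 0.3245 0.036 ] 113.5
```

View pics/s4.png

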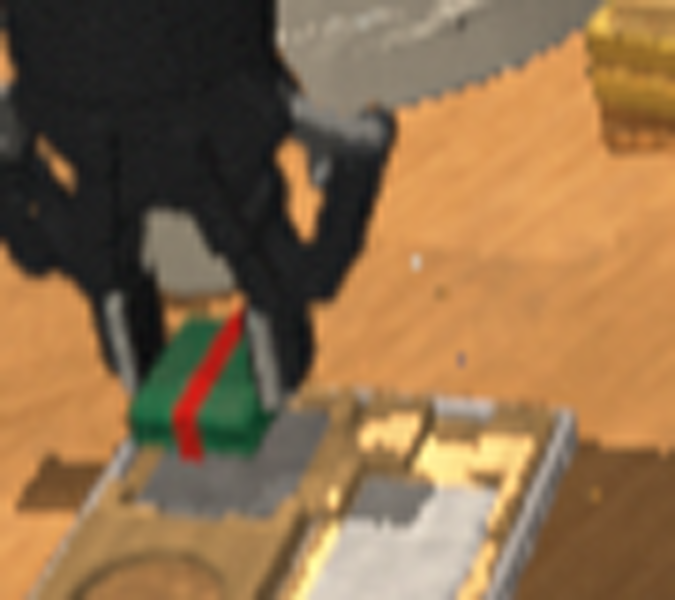

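```bash
python3 -c "
from plan import *
f=grab_frame('scene')
a=cast(f,190.0,256.3,.050);b=cast(f,196.8,241.7,.050);print(a,b,(a+b)/2,np.linalg.norm(a-b))
print(np.mean([state()['ee_pos'] for i in range(5)],0))"
```

```text
[0.54615408 0.34739704 0.05      ] [0.57057409 0.30105293 0.05      ] [0.55836408 0.32422499 0.05      ] 0.05238428596387643
[0.56263205 0.32639391 0.06117983]
```

play_rows(targets="0.2 0 0 0.8 0; 0.2 0 0 0.8 0; 0.2 0 0 0.5 0; 0.2 0 0 0.2 0; 0.2 0 0 0 0; 0.2 0 0 0 0")

```text
t: 7.75
ee_pos: [0.5615, 0.3262, 0.0367]
tcp_rot: [-3.141, 0.0, 1.981]
force: [-2.6, -2.3, 5.5]
grip_width: 0.0362
```

```bash
python3 shot.py scene s5.png 165 200 255 280
python3 -c "
from plan import *
go([(.5611,.3245,.036,113.5,3)],0.2)"
```

```text
scale 7.5
now [0.5615 0.3262 0.0367] 113.5 rp [-3.141  0.   ] j6 -0.0 F [-3.4 -1.1  5.5] w 0.0361 t 7.8
0.2 -0.05 -0.03 0.02 -0; 0.2 -0.04 -0.04 0.02 -0; 0.2 -0.05 -0.03 0.03 -0
end [0.5611 0.3245 0.036 ] 113.5
```

View pics/s5.png

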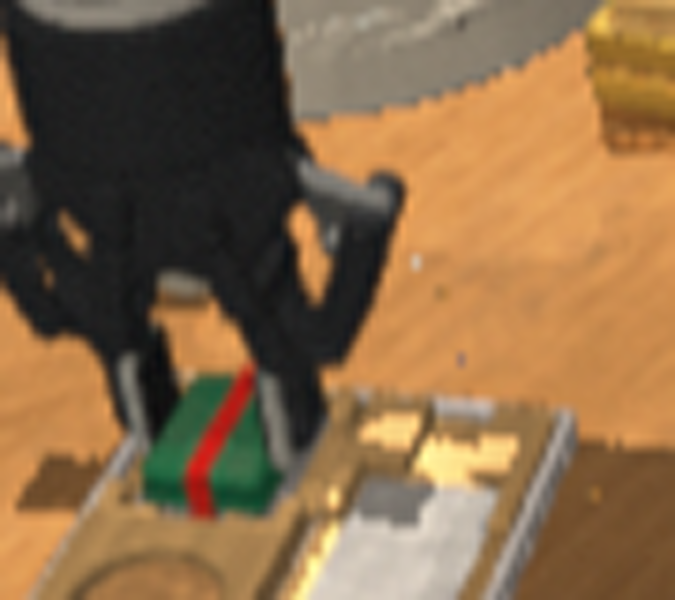

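play_rows(targets="0.55 0 0 0 0; 0.55 0 0 0 0; 0.55 0 0 0 0; 0.55 0 0 -0.5 0; 0.55 0 0 -2 0; 0.6 0 0 -4 0; 0.65 0 0 -4 0; 0.65 0 0 0 0; 0.65 0 0 0 0")

```text
t: 8.7
ee_pos: [0.5622, 0.3265, 0.1426]
tcp_rot: [3.139, 0.0, 1.981]
force: [-0.8, -0.0, -0.4]
grip_width: 0.0553
```

```bash
python3 shot.py scene s6.png 145 235 245 315
python3 -c "
from plan import *
go([(.4242,.0714,.14,180,13)],0.65)"
```

```text
scale 7.5
now [0.5615 0.3261 0.141 ] 113.5 rp [-3.141  0.   ] j6 -0.0 F [-0.5 -0.7 -0.1] w 0.0557 t 8.75
0.65 -1.38 -1.75 0.01 -5.1; 0.65 -1.22 -1.86 0.01 -5.1; 0.65 -1.04 -1.97 0.01 -5.1; 0.65 -0.87 -2.05 0.01 -5.1; 0.65 -0.68 -2.12 0.01 -5.1; 0.65 -0.49 -2.17 0.01 -5.1; 0.65 -0.29 -2.21 0.01 -5.1; 0.65 -0.1 -2.22 0.01 -5.1; 0.65 0.1 -2.22 0 -5.1; 0.65 0.3 -2.21 0.01 -5.2
0.65 0.5 -2.17 0 -5.1; 0.65 0.69 -2.12 0.01 -5.2; 0.65 0.87 -2.04 0 -5.1
end [0.4242 0.0714 0.14  ] 180.0
```

View pics/s6.png

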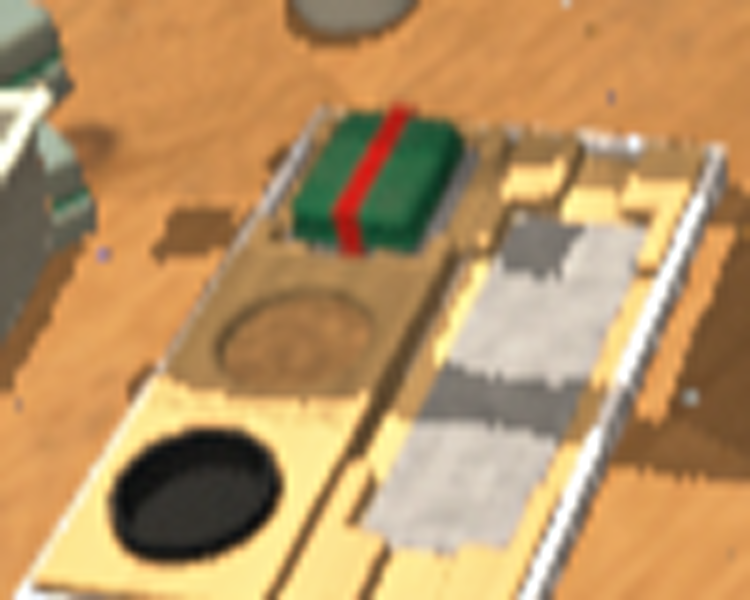

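play_rows(targets="0.65 -1.4 -1.75 0 -5; 0.65 -1.2 -1.85 0 -5; 0.65 -1.05 -1.95 0 -5; 0.65 -0.85 -2.05 0 -5; 0.65 -0.7 -2.1 0 -5; 0.65 -0.5 -2.2 0 -5; 0.65 -0.3 -2.2 0 -5; 0.65 -0.1 -2.2 0 -5; 0.65 0.1 -2.2 0 -5; 0.65 0.3 -2.2 0 -5")

```text
t: 9.75
ee_pos: [0.4539, 0.1307, 0.1398]
tcp_rot: [-3.14, -0.003, 2.857]
force: [-0.4, 0.2, 0.7]
grip_width: 0.0557
```

play_rows(targets="0.65 0.5 -2.2 0 -5.5; 0.65 0.7 -2.1 0 -5.5; 0.65 0.8 -2.05 0 -5.5; 0.65 0 0 0 0; 0.65 0 0 0 0")

```text
t: 10.25
ee_pos: [0.4233, 0.0729, 0.1406]
tcp_rot: [3.141, -0.001, 3.138]
force: [0.5, -0.5, 0.3]
grip_width: 0.0555
```

```bash
python3 shot.py scene s7.png 240 150 345 250
python3 shot.py top t7.png 130 160 240 242
python3 -c "
from plan import *
print(np.mean([state()['ee_pos'] for i in range(5)],0))
go([(.4242,.0714,.036,180,5)],0.65)"
```

```text
scale 6.0
scale 7.2727272727272725
[0.423768   0.07346309 0.14088949]
now [0.4238 0.0735 0.1409] 179.9 rp [ 3.141e+00 -1.000e-03] j6 -1.58 F [-0.4  0.7 -0.9] w 0.0558 t 10.35
0.65 -0.01 -0.04 2.1 -0; 0.65 -0.01 -0.04 2.1 -0; 0.65 -0.01 -0.04 2.1 -0; 0.65 -0.01 -0.04 2.09 -0; 0.65 -0 -0.05 2.1 -0.1
end [0.4242 0.0714 0.036 ] 180.0
```

View pics/s7.png

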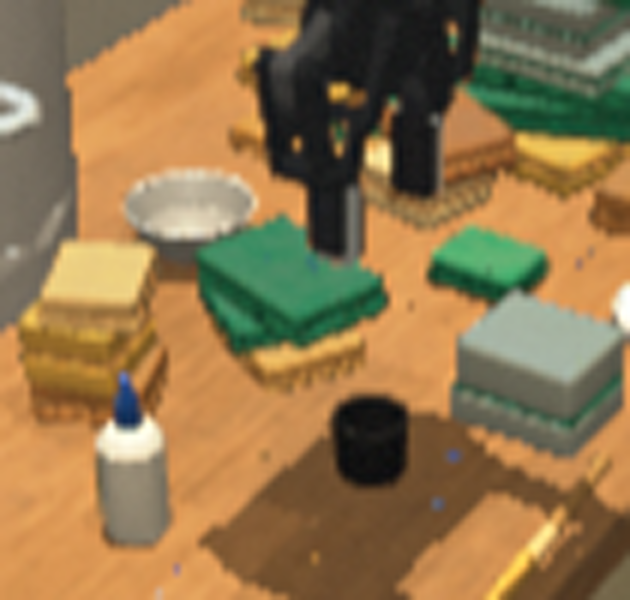

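View pics/t7.png

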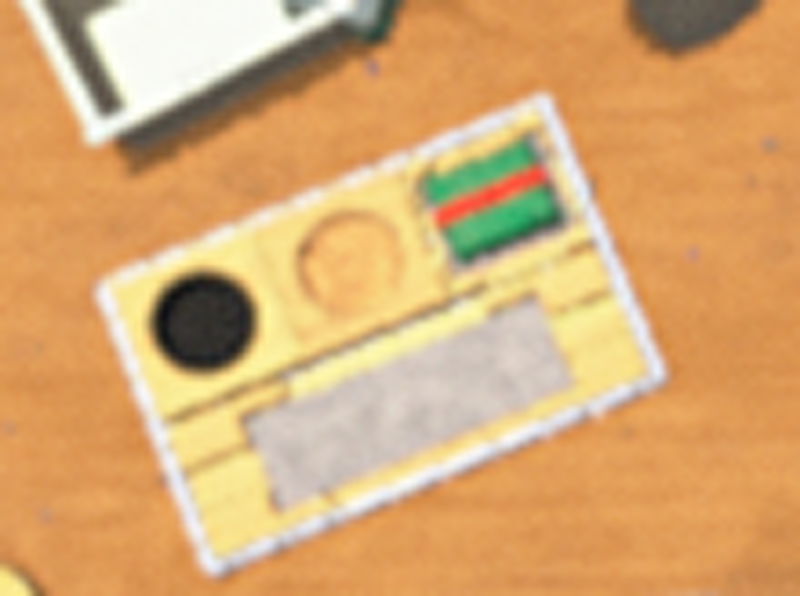

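play_rows(targets="0.65 0 -0.05 2.1 0; 0.65 0 -0.05 2.1 0; 0.65 0 -0.05 2.1 0; 0.65 0 -0.05 2.1 0; 0.65 0 0 2.1 0; 0.65 0 0 0 0; 0.65 0 0 0 0")

```text
t: 11.05
ee_pos: [0.4236, 0.0714, 0.0362]
tcp_rot: [-3.142, -0.001, 3.141]
force: [0.6, 0.2, 0.5]
grip_width: 0.0555
```

```bash
python3 shot.py scene s8.png 265 170 345 240
python3 -c "
from plan import *
print(np.mean([state()['ee_pos'] for i in range(5)],0),state()['force'])"
```

```text
scale 8.571428571428571
[0.42406402 0.07132613 0.03672676] [-0.1874249  -0.39729381  0.8626551 ]
```

View pics/s8.png

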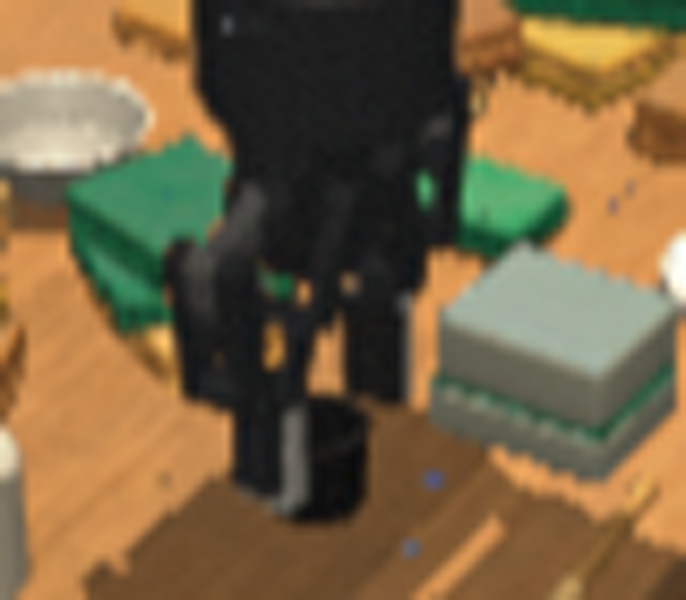

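```bash
python3 -c "
from plan import *
f=grab_frame('scene')
for z in(0,.01,.02):
  for x in (.413,.435): print(z,x,(np.array(proj(f,(x,.099,z)))-[265,170])*8.571)"
```

```text
0 0.413 [297.03299823 560.84649733]
0 0.435 [235.2410593  537.92929517]
0.01 0.413 [296.95960053 534.17427495]
0.01 0.435 [234.82323827 511.40919392]
0.02 0.413 [296.88536937 507.19917619]
0.02 0.435 [234.40072278 484.59112452]
```

play_rows(targets="0.1 0 0 0 0; 0.1 0 0 0 0; 0.1 0 0 0 0; 0.1 0 0 0 0; 0.1 0 0 0 0; 0.1 0 0 0 0")

```text
t: 11.75
ee_pos: [0.4242, 0.071, 0.0375]
tcp_rot: [3.142, 0.002, 3.141]
force: [-1.5, 0.9, 8.6]
grip_width: 0.0309
```

play_rows(targets="0.1 0 0 -1 0; 0.1 0 0 -2 0; 0.1 0 0 -3 0; 0.1 0 0 -3 0; 0.1 0 0 -3 0; 0.1 0 0 0 0; 0.1 0 0 0 0")

```text
t: 12.45
ee_pos: [0.4237, 0.0709, 0.1571]
tcp_rot: [-3.141, 0.002, 3.141]
force: [0.1, 0.8, -1.1]
grip_width: 0.0311
```

```bash
python3 shot.py scene s9.png 245 130 345 230
python3 -c "
from plan import *
go([(.5348,.385,.15,113.5,13)],0.1)"
```

```text
scale 6.0
now [0.4231 0.0709 0.1562] 180.0 rp [-3.141 -0.   ] j6 -1.58 F [-0.2 -0.4 -1.3] w 0.031 t 12.5
0.1 -0.86 2.42 0.05 5.1; 0.1 -0.64 2.48 0.05 5.1; 0.1 -0.42 2.53 0.05 5.1; 0.1 -0.19 2.56 0.05 5.1; 0.1 0.04 2.56 0.05 5.1; 0.1 0.27 2.55 0.05 5.1; 0.1 0.49 2.52 0.05 5.1; 0.1 0.71 2.46 0.05 5.1; 0.1 0.93 2.39 0.04 5.1; 0.1 1.14 2.3 0.05 5.1
0.1 1.34 2.19 0.04 5.2; 0.1 1.53 2.06 0.05 5.1; 0.1 1.7 1.91 0.04 5.2
end [0.5348 0.385  0.15  ] 113.5
```

View pics/s9.png

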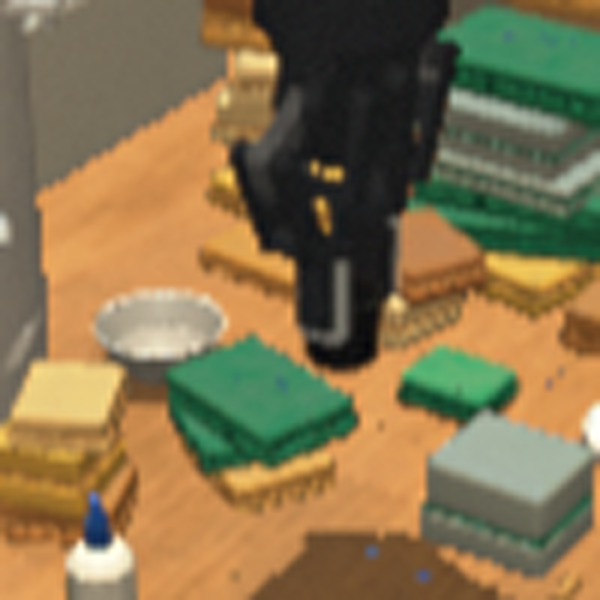

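play_rows(targets="0.1 -0.85 2.4 0 5; 0.1 -0.65 2.5 0.1 5; 0.1 -0.4 2.5 0 5; 0.1 -0.2 2.55 0.1 5; 0.1 0.05 2.55 0 5; 0.1 0.25 2.55 0.1 5; 0.1 0.5 2.5 0 5; 0.1 0.7 2.45 0.1 5; 0.1 0.9 2.4 0 5; 0.1 1.1 2.3 0.1 5")

```text
t: 13.5
ee_pos: [0.5073, 0.3127, 0.1494]
tcp_rot: [-3.138, -0.001, 2.265]
force: [1.1, -0.1, 0.2]
grip_width: 0.031
```

play_rows(targets="0.1 1.35 2.2 0 5.5; 0.1 1.55 2.1 0 5.5; 0.1 1.7 1.95 0 5.5; 0.1 0 0 0 0; 0.1 0 0 0 0")

```text
t: 14.0
ee_pos: [0.5325, 0.3851, 0.1491]
tcp_rot: [-3.138, 0.001, 1.983]
force: [0.7, -0.6, -0.3]
grip_width: 0.0312
```

```bash

python3 -c "
from plan import *
go([(.5348,.385,.07,113.5,4)],0.1)"
```

```text
now [0.5325 0.3851 0.1491] 113.6 rp [-3.138e+00  1.000e-03] j6 0.1 F [ 0.7 -0.6 -0.3] w 0.0312 t 14.0
0.1 -0.03 0.05 1.98 0; 0.1 -0.02 0.05 1.98 0; 0.1 -0.03 0.05 1.98 0.1; 0.1 -0.02 0.06 1.97 0
end [0.5348 0.385  0.07  ] 113.5
```

play_rows(targets="0.1 0 0.05 2 0; 0.1 0 0.05 2 0; 0.1 0 0.05 2 0; 0.1 -0.1 0.05 1.9 0; 0.1 0 0 0 0; 0.1 0 0 0 0")

```text
t: 14.6
ee_pos: [0.5354, 0.3845, 0.0722]
tcp_rot: [-3.14, 0.0, 1.981]
force: [0.8, 0.6, 0.7]
grip_width: 0.0305
```

```bash
python3 shot.py scene s10.png 145 210 245 300
python3 -c "
from plan import *
print(np.mean([state()['ee_pos'] for i in range(5)],0))
go([(.5348,.385,.047,113.5,3)],0.1)"
```

```text
scale 6.666666666666667
[0.53591292 0.38493329 0.07304505]
now [0.5359 0.3849 0.073 ] 113.5 rp [3.141 0.   ] j6 0.1 F [ 0.6  0.1 -0.6] w 0.0307 t 14.65
0.1 0.02 -0.03 0.87 -0; 0.1 0.02 -0.03 0.87 -0; 0.1 0.01 -0.04 0.86 -0
end [0.5348 0.385  0.047 ] 113.5
```

View pics/s10.png

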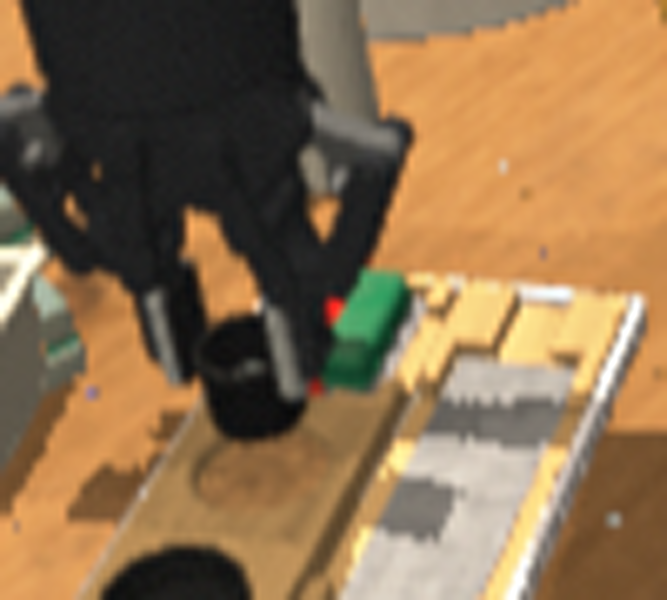

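The loupe is held upright just over the cork well. I'll lower it now.

play_rows(targets="0.1 0 0 0.8 0; 0.1 0 0 0.8 0; 0.1 0 0 0.6 0; 0.1 0 0 0.4 0; 0.1 0 0 0 0; 0.1 0 0 0 0")

```text
t: 15.25
ee_pos: [0.5354, 0.3854, 0.0466]
tcp_rot: [-3.141, 0.0, 1.981]
force: [-2.5, -0.5, 5.1]
grip_width: 0.0309
```

On the floor. Release and rise.

play_rows(targets="0.5 0 0 0 0; 0.5 0 0 0 0; 0.5 0 0 0 0; 0.5 0 0 -0.5 0; 0.5 0 0 -2 0; 0.6 0 0 -4 0; 0.6 0 0 -4 0; 0.6 0 0 0 0; 0.6 0 0 0 0")

```text
t: 16.15
ee_pos: [0.536, 0.3856, 0.1527]
tcp_rot: [3.139, -0.0, 1.981]
force: [-0.1, -0.1, -0.9]
grip_width: 0.0515
```

```bash
python3 shot.py scene s11.png 145 235 245 315
python3 -c "
from plan import *
go([(.4885,.1575,.15,180,10)],0.6)"
```

```text
scale 7.5
now [0.5353 0.3852 0.151 ] 113.5 rp [-3.141  0.   ] j6 0.1 F [ 0.5 -0.4 -0.5] w 0.0514 t 16.2
0.6 -1.9 -1.34 0.01 -6.7; 0.6 -1.73 -1.55 0.01 -6.6; 0.6 -1.54 -1.74 0.01 -6.7; 0.6 -1.33 -1.91 0.01 -6.6; 0.6 -1.1 -2.05 0.01 -6.7; 0.6 -0.86 -2.16 0.01 -6.6; 0.6 -0.61 -2.24 0.01 -6.7; 0.6 -0.34 -2.3 0.01 -6.6; 0.6 -0.07 -2.33 0.01 -6.7; 0.6 0.2 -2.31 0.01 -6.6
end [0.4885 0.1575 0.15  ] 180.0
```

View pics/s11.png

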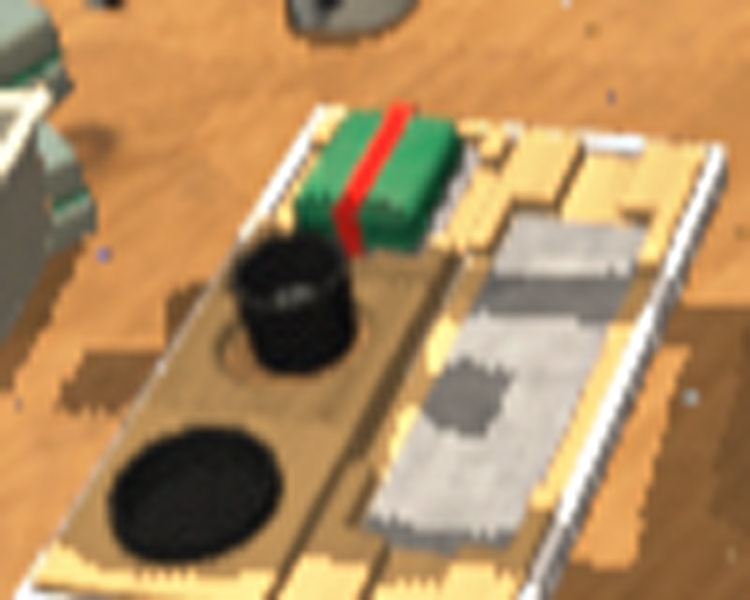

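The loupe stands upright in its well. Next, the bottle.

play_rows(targets="0.6 -1.9 -1.35 0 -6.7; 0.6 -1.75 -1.55 0 -6.6; 0.6 -1.55 -1.75 0 -6.7; 0.6 -1.35 -1.9 0 -6.6; 0.6 -1.1 -2.05 0 -6.7; 0.6 -0.85 -2.15 0 -6.6; 0.6 -0.6 -2.25 0 -6.7; 0.6 -0.35 -2.3 0 -6.6; 0.6 -0.05 -2.3 0 -6.7; 0.6 0.2 -2.3 0 -6.6")

```text
t: 17.2
ee_pos: [0.4876, 0.1567, 0.1497]
tcp_rot: [-3.141, -0.003, -3.137]
force: [-0.0, -0.3, -0.1]
grip_width: 0.0511
```

play_rows(targets="0.6 0 0 0 0; 0.6 0 0 0 0")

```text
t: 17.4
ee_pos: [0.4885, 0.1576, 0.1504]
tcp_rot: [-3.141, -0.002, 3.138]
force: [-0.1, -0.7, -0.5]
grip_width: 0.0515
```

```bash
python3 shot.py scene s12.png 220 130 320 260
python3 -c "
from plan import *
go([(.4885,.1575,.035,180,6)],0.6)"
```

```text
scale 4.615384615384615
now [0.4887 0.1581 0.1505] 179.8 rp [ 3.142e+00 -1.000e-03] j6 -1.4 F [ 0.7 -0.   0.2] w 0.0511 t 17.45
0.6 0 -0.01 1.93 -0; 0.6 0 -0.01 1.92 -0; 0.6 0 -0.01 1.93 -0; 0.6 0.01 -0.01 1.92 -0.1; 0.6 0 -0.01 1.93 -0; 0.6 0.01 -0.01 1.92 -0.1
end [0.4885 0.1575 0.035 ] 180.0
```

View pics/s12.png

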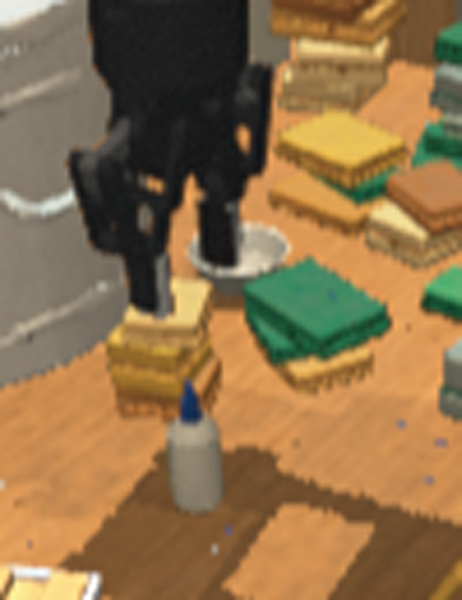

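play_rows(targets="0.6 0 0 2 0; 0.6 0 0 2 0; 0.6 0 0 2 0; 0.6 0 0 2 0; 0.6 0 0 2 0; 0.6 0 0 1 0; 0.6 0 0 0 0; 0.6 0 0 0 0")

```text
t: 18.25
ee_pos: [0.4892, 0.1582, 0.0416]
tcp_rot: [3.142, 0.0, 3.141]
force: [-0.1, 0.1, 0.2]
grip_width: 0.051
```

```bash
python3 shot.py scene s13.png 220 150 320 260
python3 -c "
from plan import *
go([(.4885,.1575,.04,180,6)],0.6)"
```

```text
scale 5.454545454545454
now [0.4894 0.1581 0.042 ] 180.0 rp [3.141e+00 1.000e-03] j6 -1.41 F [ 0.  -1.2  0.8] w 0.0513 t 18.3
0.6 0.02 -0.01 0.03 -0; 0.6 0.01 -0.01 0.03 -0; 0.6 0.02 -0.01 0.03 -0; 0.6 0.01 -0.01 0.04 -0; 0.6 0.02 -0.01 0.03 -0; 0.6 0.01 -0.01 0.04 -0
end [0.4885 0.1575 0.04  ] 180.0
```

View pics/s13.png

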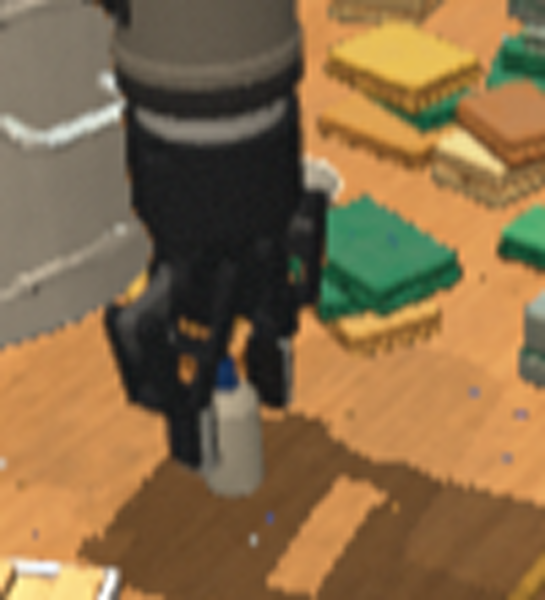

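The fingers straddle the upright bottle. I'll go down 2 mm and close.

play_rows(targets="0.6 0 0 0.2 0; 0.6 0 0 0 0; 0.1 0 0 0 0; 0.1 0 0 0 0; 0.1 0 0 0 0; 0.1 0 0 0 0; 0.1 0 0 0 0; 0.1 0 0 0 0; 0.1 0 0 0 0")

```text
t: 19.2
ee_pos: [0.4891, 0.1577, 0.0398]
tcp_rot: [-3.142, 0.001, 3.141]
force: [-0.3, -0.6, 6.4]
grip_width: 0.0267
```

play_rows(targets="0.1 0 0 -0.5 0; 0.1 0 0 -1 0; 0.1 0 0 -2 0; 0.1 0 0 -2.5 0; 0.1 0 0 -2.5 0; 0.1 0 0 -1.5 0; 0.1 0 0 0 0; 0.1 0 0 0 0")

```text
t: 20.0
ee_pos: [0.4887, 0.1577, 0.1393]
tcp_rot: [-3.142, 0.0, 3.141]
force: [-0.1, -0.1, -1.2]
grip_width: 0.0264
```

```bash
python3 shot.py scene s14.png 220 120 320 240
python3 -c "
from plan import *
go([(.5085,.4455,.14,113.5,14)],0.1)"
```

```text
scale 5.0
now [0.4883 0.1576 0.1387] 180.0 rp [-3.141e+00 -1.000e-03] j6 -1.41 F [ 0.1 -0.4  0. ] w 0.0261 t 20.05
0.1 -0.14 2.06 -0.01 4.7; 0.1 0.03 2.06 -0.01 4.8; 0.1 0.2 2.05 -0.01 4.7; 0.1 0.36 2.03 -0.01 4.8; 0.1 0.53 1.99 -0.01 4.7; 0.1 0.7 1.94 -0.01 4.8; 0.1 0.85 1.88 -0.01 4.7; 0.1 1.01 1.8 -0.01 4.8; 0.1 1.15 1.71 -0.01 4.7; 0.1 1.29 1.61 -0.01 4.8
0.1 1.42 1.49 -0.01 4.7; 0.1 1.53 1.37 -0.01 4.8; 0.1 1.65 1.24 -0.01 4.7; 0.1 1.74 1.1 -0 4.8
end [0.5085 0.4455 0.14  ] 113.5
```

View pics/s14.png

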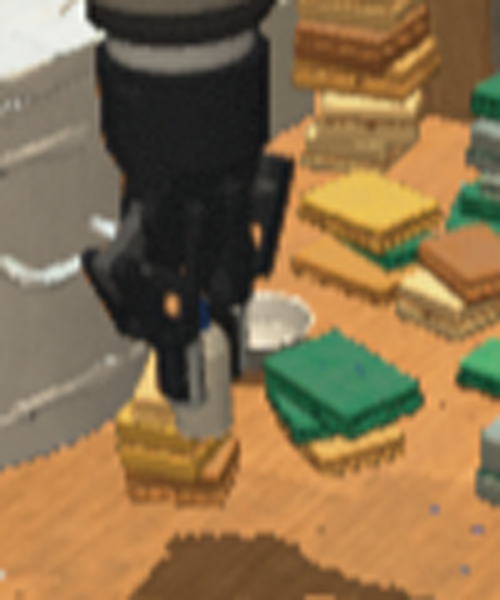

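play_rows(targets="0.1 -0.15 2.05 0 4.7; 0.1 0 2.05 0 4.8; 0.1 0.2 2.05 0 4.7; 0.1 0.35 2.05 0 4.8; 0.1 0.55 2 0 4.7; 0.1 0.7 1.95 0 4.8; 0.1 0.85 1.9 0 4.7; 0.1 1 1.8 0 4.8; 0.1 1.15 1.7 0 4.7; 0.1 1.3 1.6 0 4.8")

```text
t: 21.05
ee_pos: [0.503, 0.3641, 0.1375]
tcp_rot: [-3.139, -0.001, 2.309]
force: [0.8, 0.4, -0.9]
grip_width: 0.026
```

play_rows(targets="0.1 1.4 1.5 0 4.7; 0.1 1.55 1.35 0 4.8; 0.1 1.65 1.25 0 4.7; 0.1 1.75 1.1 0 4.8; 0.1 0 0 0 0; 0.1 0 0 0 0")

```text
t: 21.65
ee_pos: [0.5087, 0.4455, 0.1375]
tcp_rot: [-3.139, 0.001, 1.983]
force: [0.2, -0.1, -0.2]
grip_width: 0.0263
```

```bash
python3 shot.py scene s15.png 120 180 240 320
python3 -c "
from plan import *
print(np.mean([state()['ee_pos'] for i in range(5)],0))
go([(.5085,.4455,.07,113.5,5)],0.1)"
```

```text
scale 4.285714285714286
[0.50890637 0.44506369 0.13792142]
now [0.5089 0.4451 0.1379] 113.6 rp [-3.139e+00  1.000e-03] j6 0.19 F [ 0.3 -0.2  0.1] w 0.0266 t 21.7
0.1 0.01 -0 1.36 0; 0.1 0.01 -0 1.36 0; 0.1 0.01 -0.01 1.36 0; 0.1 0.01 -0 1.36 0; 0.1 0.02 -0.01 1.35 0.1
end [0.5085 0.4455 0.07  ] 113.5
```

View pics/s15.png

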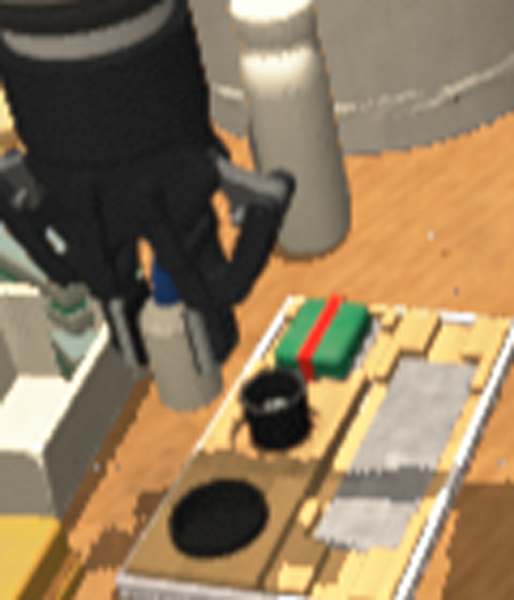

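play_rows(targets="0.1 0 0 1.4 0; 0.1 0 0 1.4 0; 0.1 0 0 1.4 0; 0.1 0 0 1.2 0; 0.1 0 0 1 0; 0.1 0 0 0 0; 0.1 0 0 0 0")

```text
t: 22.4
ee_pos: [0.5095, 0.446, 0.0751]
tcp_rot: [-3.142, 0.0, 1.981]
force: [0.1, 0.5, -0.6]
grip_width: 0.0261
```

```bash
python3 shot.py scene s16.png 130 230 220 320
python3 -c "
from plan import *
print(np.mean([state()['ee_pos'] for i in range(5)],0))
go([(.5085,.4455,.049,113.5,3)],0.1)"
```

```text
scale 6.666666666666667
[0.50969583 0.44614123 0.07571252]
now [0.5097 0.4461 0.0757] 113.5 rp [ 3.141 -0.   ] j6 0.2 F [-0.6 -0.3  0.6] w 0.0264 t 22.45
0.1 -0 -0.05 0.89 -0; 0.1 -0.01 -0.04 0.89 -0; 0.1 -0 -0.05 0.89 -0
end [0.5085 0.4455 0.049 ] 113.5
```

View pics/s16.png

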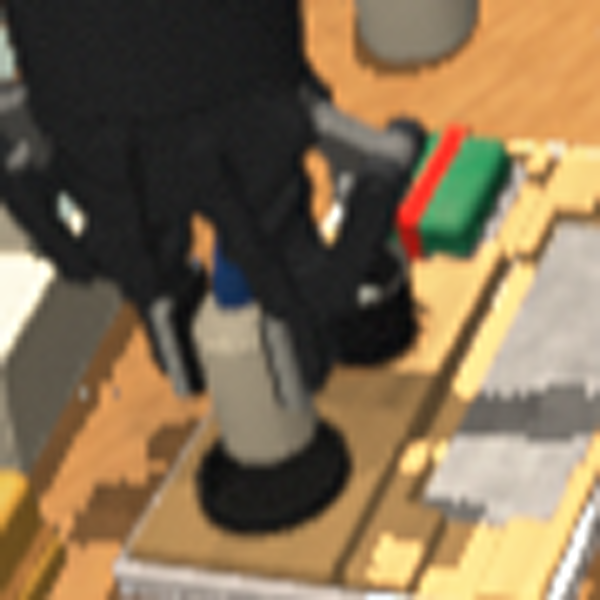

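```bash
python3 -c "
from plan import *
f=grab_frame('scene')
for v in (445,450):print(cast(f,130+265/6.667,230+v/6.667,.036))"
```

```text
[0.50443229 0.44839703 0.036     ]
[0.50288188 0.44981543 0.036     ]
```

play_rows(targets="0.1 0 -0.1 0.9 0; 0.1 0 0 0.7 0; 0.1 0 0 0.6 0; 0.1 0 0 0.3 0; 0.1 0 0 0 0; 0.1 0 0 0 0")

```text
t: 23.1
ee_pos: [0.5085, 0.4455, 0.0502]
tcp_rot: [3.142, 0.0, 1.981]
force: [0.2, 0.1, -0.6]
grip_width: 0.0262
```

```bash
python3 shot.py scene s17.png 130 230 220 320
python3 -c "
from plan import *
go([(.5085,.4455,.049,113.5,3)],0.1)"
```

```text
scale 6.666666666666667
now [0.5085 0.4456 0.0502] 113.5 rp [3.141 0.   ] j6 0.2 F [-0.1 -0.7 -0.8] w 0.0263 t 23.15
0.1 -0 -0 0.04 -0; 0.1 -0 -0 0.04 -0; 0.1 -0 -0.01 0.04 -0
end [0.5084 0.4455 0.049 ] 113.5
```

View pics/s17.png

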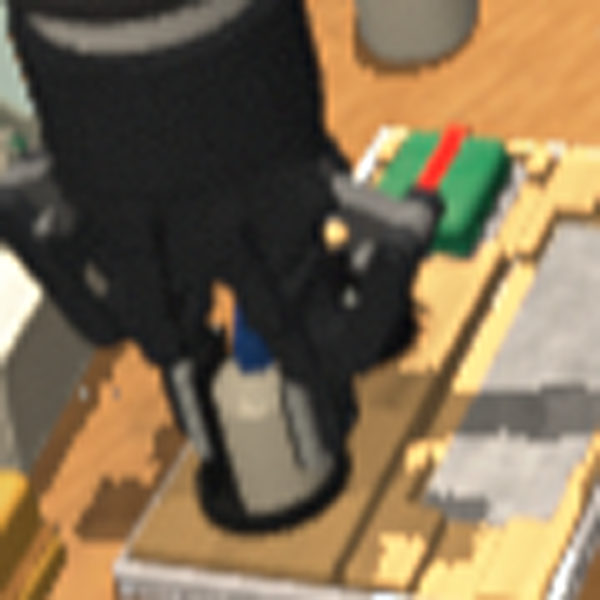

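play_rows(targets="0.1 0 0 0.1 0; 0.1 0 0 0 0; 0.1 0 0 0 0")

```text
t: 23.45
ee_pos: [0.5085, 0.4455, 0.0493]
tcp_rot: [3.141, 0.0, 1.981]
force: [-0.7, -0.6, -0.2]
grip_width: 0.0264
```

play_rows(targets="0.1 0 0 0.1 0; 0.1 0 0 0 0; 0.1 0 0 0 0")

```text
t: 23.75
ee_pos: [0.5086, 0.4456, 0.0493]
tcp_rot: [3.141, 0.0, 1.981]
force: [-1.7, -0.7, 4.9]
grip_width: 0.0265
```

play_rows(targets="0.4 0 0 0 0; 0.45 0 0 0 0; 0.45 0 0 0 0; 0.45 0 0 -0.5 0; 0.45 0 0 -1.5 0; 0.5 0 0 -3 0; 0.5 0 0 -4 0; 0.6 0 0 -3 0; 0.6 0 0 0 0; 0.6 0 0 0 0")

```text
t: 24.75
ee_pos: [0.5088, 0.4457, 0.1702]
tcp_rot: [3.139, -0.0, 1.981]
force: [-0.2, 0.2, -0.0]
grip_width: 0.0513
```

```bash
python3 shot.py scene s18.png 130 230 250 320
python3 -c "
from plan import *
print(state()['ee_pos'],state()['joints'])"
```

```text
scale 6.666666666666667
[0.50823188 0.44535386 0.16855379] [ 6.06286854e-01  6.85307803e-01  1.17164738e+00 -7.96240663e-05
  1.28462669e+00  1.96502845e-01]
```

View pics/s18.png

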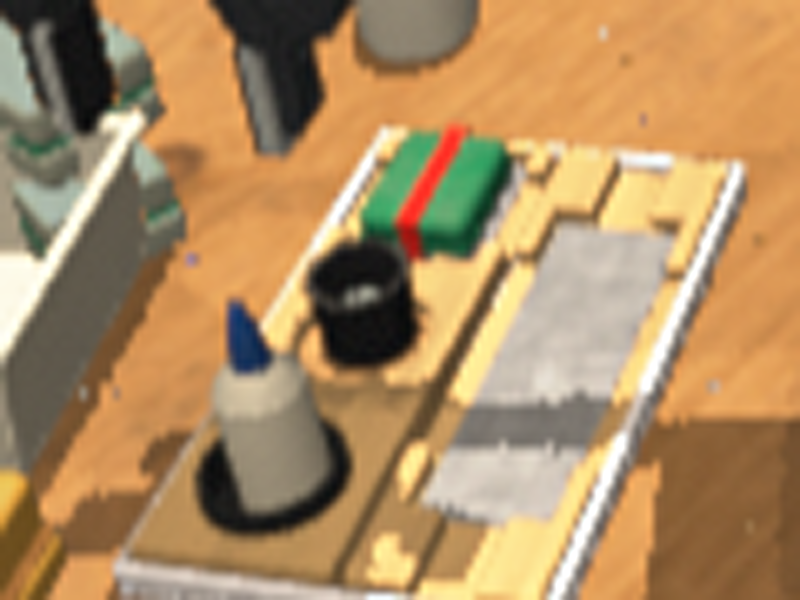

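The bottle stands upright in its collar, and the loupe and mould are still in their seats. Cutters next.

```bash
python3 -c "
from plan import *
go([(.3692,.3044,.12,100.5,9)],0.7)"
```

```text
now [0.5082 0.4454 0.1686] 113.5 rp [3.142 0.   ] j6 0.2 F [-0.2  0.8  0.1] w 0.0513 t 24.8
0.7 -0.82 -2.04 0.54 1.4; 0.7 -0.87 -2.02 0.54 1.4; 0.7 -0.92 -2 0.54 1.5; 0.7 -0.97 -1.97 0.54 1.4; 0.7 -1.02 -1.95 0.54 1.5; 0.7 -1.07 -1.92 0.54 1.4; 0.7 -1.12 -1.9 0.54 1.5; 0.7 -1.17 -1.86 0.54 1.4; 0.7 -1.21 -1.84 0.54 1.5
end [0.3692 0.3044 0.12  ] 100.5
```

play_rows(targets="0.7 -0.8 -2.05 0.5 1.4; 0.7 -0.85 -2 0.5 1.4; 0.7 -0.9 -2 0.5 1.5; 0.7 -0.95 -2 0.5 1.4; 0.7 -1 -1.95 0.5 1.5; 0.7 -1.1 -1.9 0.6 1.4; 0.7 -1.15 -1.9 0.6 1.5; 0.7 -1.2 -1.85 0.6 1.4; 0.7 -1.2 -1.85 0.6 1.5; 0.7 0 0 0 0")

```text
t: 25.8
ee_pos: [0.3661, 0.3025, 0.1175]
tcp_rot: [-3.135, 0.002, 1.753]
force: [-0.3, -0.8, 0.0]
grip_width: 0.0596
```

```bash
python3 shot.py scene s19.png 205 210 315 310
python3 -c "
from plan import *
print(np.mean([state()['ee_pos'] for i in range(5)],0))
go([(.3692,.3044,.05,100.5,4)],0.7)"
```

```text
scale 6.0
[0.36806523 0.30380056 0.11836036]
now [0.3681 0.3038 0.1184] 100.5 rp [-3.139e+00  1.000e-03] j6 0.35 F [ 0.9 -0.3  0.5] w 0.0598 t 25.85
0.7 0.01 0.03 1.71 -0; 0.7 0.01 0.03 1.71 -0; 0.7 0.01 0.03 1.71 -0; 0.7 0.01 0.03 1.71 -0
end [0.3692 0.3044 0.05  ] 100.5
```

View pics/s19.png

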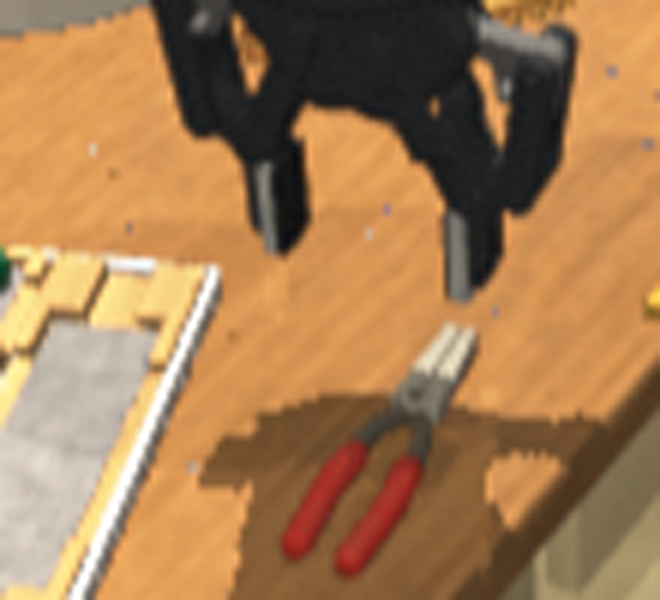

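play_rows(targets="0.7 0 0.1 1.7 0; 0.7 0 0 1.7 0; 0.7 0 0 1.7 0; 0.7 0 0 1.7 0; 0.7 0 0 0.8 0; 0.7 0 0 0 0; 0.7 0 0 0 0")

```text
t: 26.55
ee_pos: [0.3708, 0.3052, 0.0435]
tcp_rot: [3.141, -0.0, 1.754]
force: [0.5, 0.3, 0.8]
grip_width: 0.0597
```

```bash
python3 shot.py scene s20.png 225 240 305 310
python3 -c "
from plan import *
go([(.3692,.3044,.025,100.5,4)],0.7)"
```

```text
scale 8.571428571428571
now [0.3709 0.3053 0.0438] 100.5 rp [ 3.14 -0.  ] j6 0.35 F [ 0.1 -0.7 -0.6] w 0.0598 t 26.6
0.7 -0.01 -0.05 0.47 -0; 0.7 -0.01 -0.04 0.47 -0; 0.7 -0.02 -0.05 0.47 -0; 0.7 -0.01 -0.04 0.47 -0
end [0.3692 0.3045 0.025 ] 100.5
```

View pics/s20.png

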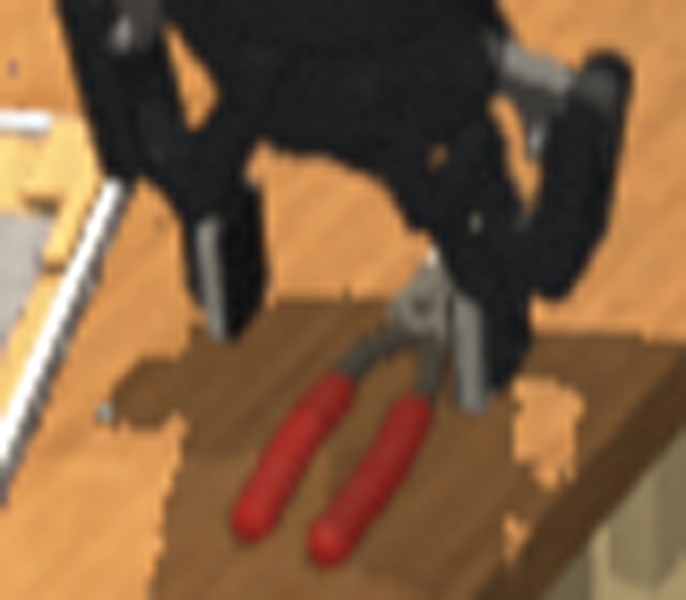

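play_rows(targets="0.7 0 -0.1 0.6 0; 0.7 0 0 0.6 0; 0.7 0 0 0.6 0; 0.7 0 0 0 0; 0.2 0 0 0 0; 0.2 0 0 0 0; 0.2 0 0 0 0; 0.2 0 0 0 0; 0.2 0 0 0 0; 0.2 0 0 0 0")

```text
t: 27.6
ee_pos: [0.3694, 0.3048, 0.026]
tcp_rot: [3.141, -0.0, 1.754]
force: [-1.7, -2.3, 7.0]
grip_width: 0.0324
```

play_rows(targets="0.2 0 0 0 0; 0.2 0 0 -0.5 0; 0.2 0 0 -1 0; 0.2 0 0 -1.5 0; 0.2 0 0 -2 0; 0.2 0 0 -2 0; 0.2 0 0 0 0; 0.2 0 0 0 0")

```text
t: 28.4
ee_pos: [0.3694, 0.3047, 0.0956]
tcp_rot: [3.141, -0.0, 1.754]
force: [-0.5, -0.0, -1.5]
grip_width: 0.0323
```

```bash
python3 shot.py scene s21.png 205 200 305 300
python3 -c "
from plan import *
go([(.4671,.3755,.10,113.5,7)],0.2)"
```

```text
scale 6.0
now [0.369  0.3045 0.0949] 100.5 rp [-3.141  0.   ] j6 0.35 F [-0.9 -0.7 -0.5] w 0.0318 t 28.45
0.2 0.74 1.56 -0.07 -1.9; 0.2 0.69 1.59 -0.07 -1.9; 0.2 0.64 1.61 -0.07 -1.8; 0.2 0.59 1.63 -0.07 -1.9; 0.2 0.53 1.65 -0.08 -1.8; 0.2 0.48 1.66 -0.07 -1.9; 0.2 0.43 1.67 -0.08 -1.8
end [0.467  0.3755 0.1   ] 113.5
```

View pics/s21.png

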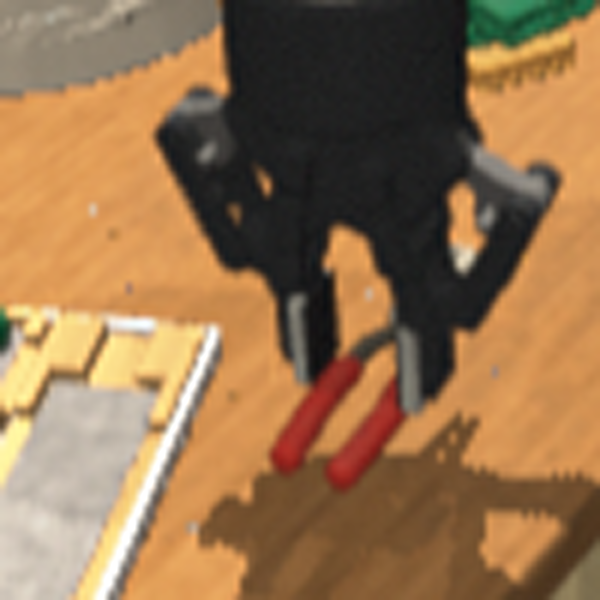

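play_rows(targets="0.2 0.75 1.55 0 -1.9; 0.2 0.7 1.6 0 -1.9; 0.2 0.65 1.6 0 -1.8; 0.2 0.6 1.65 0 -1.9; 0.2 0.55 1.65 0 -1.8; 0.2 0.5 1.65 0 -1.9; 0.2 0.45 1.65 0 -1.8; 0.2 0 0 0 0; 0.2 0 0 0 0")

```text
t: 29.35
ee_pos: [0.466, 0.376, 0.0938]
tcp_rot: [-3.139, 0.001, 1.98]
force: [-0.4, 0.0, -1.1]
grip_width: 0.0323
```

```bash
python3 shot.py scene s22.png 150 210 260 310
python3 -c "
from plan import *
go([(.4671,.3755,.055,113.5,4)],0.2)"
```

```text
scale 6.0
now [0.4658 0.3759 0.0941] 113.4 rp [-3.139e+00  1.000e-03] j6 0.14 F [ 0.6  0.6 -0.9] w 0.0319 t 29.4
0.2 -0.02 0.03 0.98 -0; 0.2 -0.02 0.03 0.98 -0; 0.2 -0.02 0.02 0.98 -0; 0.2 -0.03 0.03 0.97 -0.1
end [0.4671 0.3755 0.055 ] 113.5
```

View pics/s22.png

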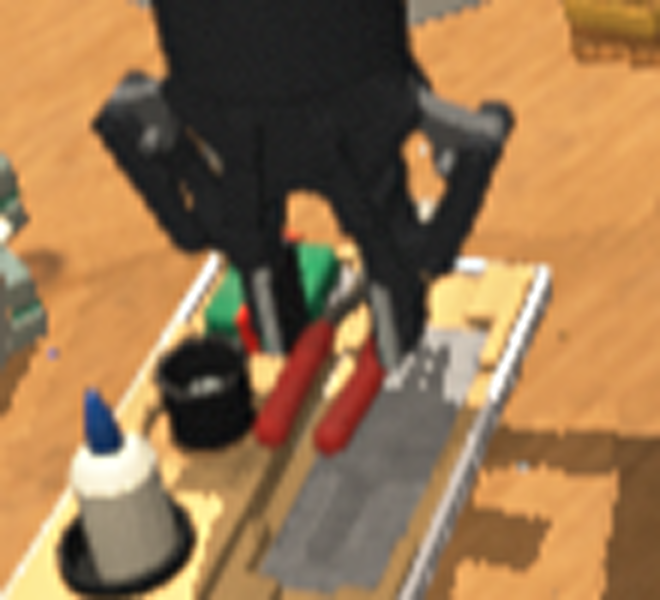

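play_rows(targets="0.2 0 0 1 0; 0.2 0 0 1 0; 0.2 0 0 1 0; 0.2 0 0 0.6 0; 0.2 0 0 0 0; 0.2 0 0 0 0")

```text
t: 30.0
ee_pos: [0.4669, 0.3766, 0.0591]
tcp_rot: [-3.141, 0.0, 1.981]
force: [-0.4, -0.6, -0.8]
grip_width: 0.0319
```

```bash
python3 shot.py scene s23.png 165 230 255 310
python3 -c "
from meas import *
from plan import *
go([(.4671,.3755,.034,113.5,4)],0.2)
f=grab_frame('scene');R=(165,230,255,310);im=crop(f,*R);m=masks(im)['red'];
b,g,r=[im[...,i].astype(int) for i in range(3)];m=(r>g+60)&(r>b+60)
for a,p in blobs(m,165,230):
  c,wh,an=cv2.minAreaRect(p.astype(np.float32));print(round(a),c,wh,an)
  vx,vy,x0,y0=cv2.fitLine(p.astype(np.float32),cv2.DIST_L2,0,.01,.01).ravel()
  A=cast(f,x0-8*vx,y0-8*vy,.038);B=cast(f,x0+8*vx,y0+8*vy,.038);d=A-B
  print(A,B,np.degrees(np.arctan2(-d[0],d[1])))
"
```

```text
scale 7.5
now [0.4671 0.3767 0.0594] 113.5 rp [3.141 0.   ] j6 0.14 F [-0.2  0.  -1.2] w 0.0318 t 30.05
0.2 -0.03 -0.01 0.64 -0; 0.2 -0.03 -0.01 0.63 -0; 0.2 -0.03 -0.01 0.64 -0; 0.2 -0.02 -0.02 0.63 -0
end [0.4671 0.3755 0.034 ] 113.5
1018 (237.0, 255.375) (51.5, 34.75) 90.0
[0.48920034 0.24441411 0.038     ] [0.44645144 0.28292104 0.038     ] -132.01157243002984
388 (171.875, 253.25) (47.25, 14.5) 90.0
[0.59449419 0.36737903 0.038     ] [0.6374323  0.32546002 0.038     ] 45.688073312519954
296 (237.25607299804688, 298.831787109375) (20.796222686767578, 24.822101593017578) 10.049348831176758
[0.37675079 0.39977401 0.038     ] [0.38898296 0.36267054 0.038     ] 18.246215108150647
105 (200.08798217773438, 285.92999267578125) (5.630932331085205, 22.91012954711914) 25.7960262298584
[0.46376856 0.41410269 0.038     ] [0.47990679 0.37600113 0.038     ] 22.955478498187865
86 (210.02589416503906, 288.4233093261719) (5.534881591796875, 20.409875869750977) 28.123737335205078
[0.44235336 0.40816883 0.038     ] [0.45872652 0.37012667 0.038     ] 23.28680633509297
12 (220.8232879638672, 249.1293487548828) (4.497246265411377, 3.7750608921051025) 66.80140686035156
[0.49711778 0.30446798 0.038     ] [0.5337024  0.25875219 0.038     ] 38.668969861379566
```

View pics/s23.png

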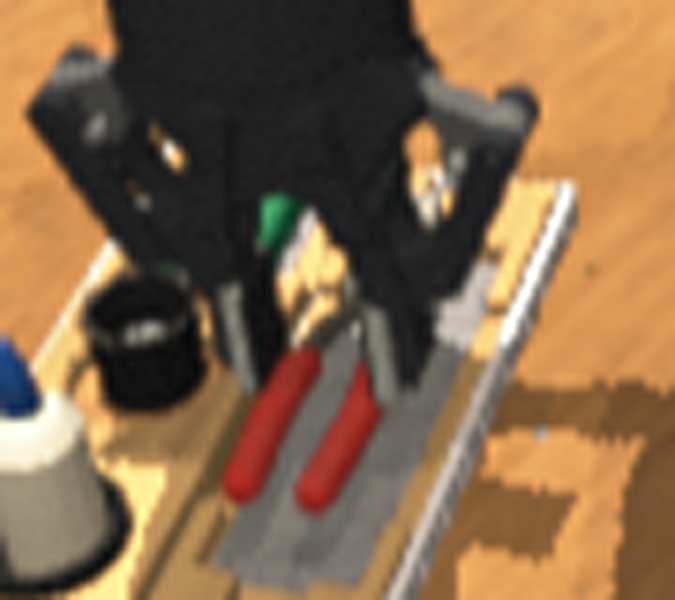

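```bash
python3 -c "
from plan import *
f=grab_frame('scene');y=np.radians(23.5);ex=np.array([np.cos(y),np.sin(y)]);ey=np.array([-np.sin(y),np.cos(y)])
for z in(.033,.038):
  P=[cast(f,165+u/7.5-.4,230+v/7.5-.4,z)[:2] for u,v in((240,503),(311,513))]
  for p in P+[np.mean(P,0)]: d=p-[.4743,.359];print(z,p,(d@ex).round(4),(d@ey).round(4))
"
```

```text
0.033 [0.46100415 0.41762055] 0.0112 0.0591
0.033 [0.44222741 0.41013698] -0.009 0.0597
0.033 [0.45161578 0.41387877] 0.0011 0.0594
0.038 [0.45693403 0.42072358] 0.0087 0.0635
0.038 [0.43832458 0.41330669] -0.0113 0.0641
0.038 [0.4476293  0.41701514] -0.0013 0.0638
```

play_rows(targets="0.2 0 0 0.7 0; 0.2 0 0 0.7 0; 0.2 0 0 0.6 0; 0.2 0 0 0.3 0; 0.2 0 0 0.1 0; 0.2 0 0 0 0; 0.2 0 0 0 0")

```text
t: 30.85
ee_pos: [0.467, 0.3767, 0.0352]
tcp_rot: [3.141, 0.0, 1.981]
force: [0.4, -0.3, -0.4]
grip_width: 0.0314
```

```bash
python3 shot.py scene s24.png 165 230 255 310
```

```text
scale 7.5
```

View pics/s24.png

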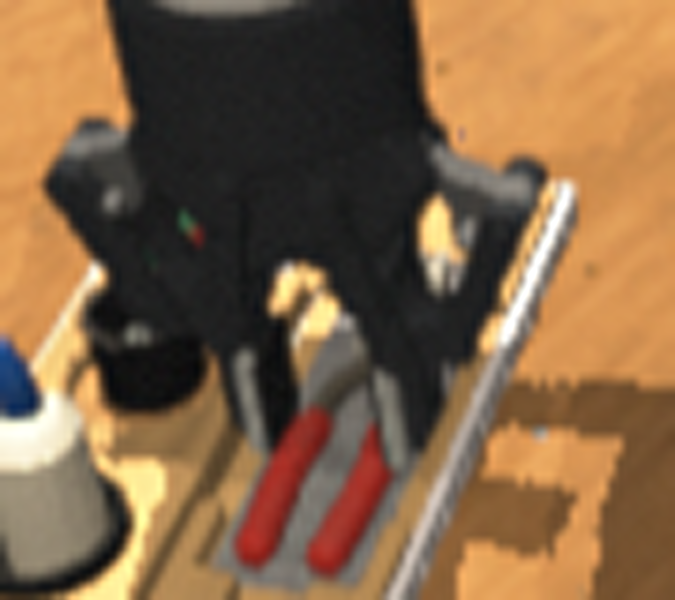

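play_rows(targets="0.2 0 0 0.1 0; 0.2 0 0 0 0; 0.2 0 0 0 0")

```text
t: 31.2
ee_pos: [0.467, 0.3767, 0.0351]
tcp_rot: [3.141, 0.0, 1.981]
force: [-2.7, -1.3, 6.5]
grip_width: 0.032
```

Seated (6.5 N of contact at the expected height). I'll open narrowly and lift.

play_rows(targets="0.47 0 0 0 0; 0.47 0 0 0 0; 0.47 0 0 0 0; 0.47 0 0 -0.5 0; 0.47 0 0 -1.5 0; 0.47 0 0 -3 0; 0.47 0 0 -4 0; 0.5 0 0 -4 0; 0.5 0 0 -3 0; 0.5 0 0 0 0")

```text
t: 32.2
ee_pos: [0.4688, 0.3779, 0.1997]
tcp_rot: [3.132, -0.001, 1.981]
force: [0.5, 0.1, 0.0]
grip_width: 0.043
```

```bash
python3 shot.py scene s25.png 145 225 250 320
python3 -c "
from plan import *
go([(.42,.05,.22,113.5,10)],0.5)"
```

```text
scale 6.315789473684211
now [0.4678 0.3772 0.1969] 113.5 rp [ 3.136e+00 -1.000e-03] j6 0.14 F [ 0.1 -0.  -0.5] w 0.0428 t 32.25
0.5 -2.81 -1.74 -0.23 -0; 0.5 -2.81 -1.74 -0.23 -0; 0.5 -2.81 -1.74 -0.23 -0; 0.5 -2.81 -1.74 -0.23 -0; 0.5 -2.81 -1.74 -0.23 -0; 0.5 -2.81 -1.74 -0.23 -0; 0.5 -2.81 -1.75 -0.23 -0; 0.5 -2.81 -1.74 -0.23 -0; 0.5 -2.81 -1.75 -0.23 -0; 0.5 -2.82 -1.74 -0.24 -0
end [0.4201 0.05   0.22  ] 113.5
```

View pics/s25.png

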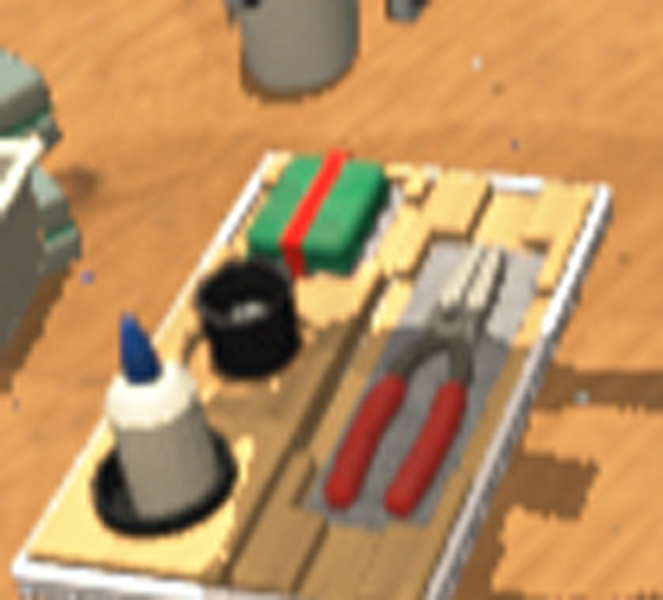

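The cutters lie in the recess, and the bottle, loupe and mould are seated. I'll move the arm clear for a last check from above.

play_rows(targets="0.5 -2.8 -1.75 -0.3 0; 0.5 -2.8 -1.75 -0.3 0; 0.5 -2.8 -1.75 -0.3 0; 0.5 -2.8 -1.75 -0.3 0; 0.5 -2.8 -1.75 -0.3 0; 0.5 -2.8 -1.75 -0.3 0; 0.5 -2.8 -1.75 -0.3 0; 0.5 -2.8 -1.75 -0.3 0; 0.5 0 0 0 0; 0.5 0 0 0 0")

```text
t: 33.25
ee_pos: [0.4273, 0.115, 0.2175]
tcp_rot: [-3.14, -0.001, 1.979]
force: [0.7, 0.4, 1.4]
grip_width: 0.0426
```

```bash
python3 shot.py top t26.png 130 165 240 247; python3 shot.py scene s26.png 100 130 420 330
python3 -c "
from plan import *
f=grab_frame('top');s=800/110
p=lambda u,v,z:cast(f,130+u/s-.4,165+v/s-.4,z)[:2]
import json;print(state()['force'],state()['t'])"
```

```text
scale 7.2727272727272725
scale 2.5
[-0.26884202 -0.19465604  0.36474062] 33.4
```

View pics/t26.png

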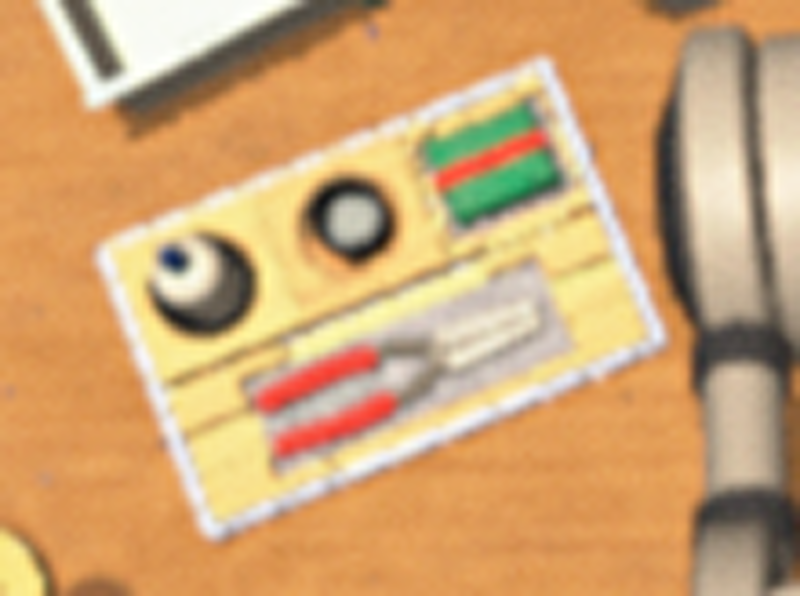

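View pics/s26.png

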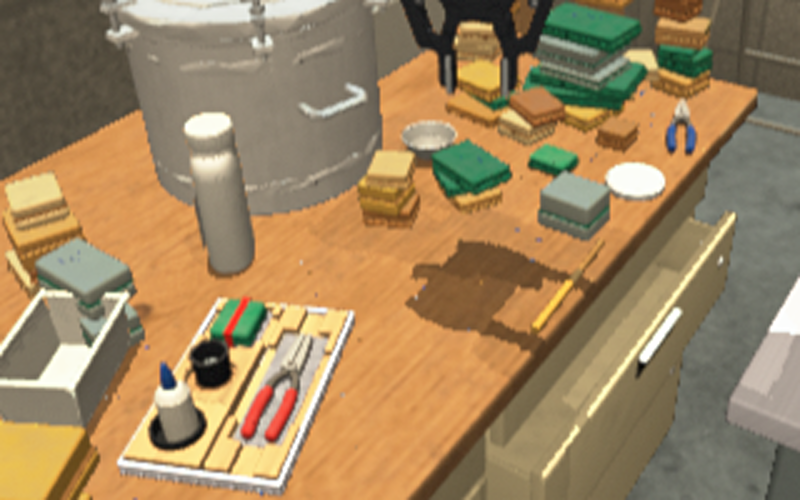

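```bash
python3 -c "
from plan import *
f=grab_frame('top');s=800/110
q=lambda P:((np.array(proj(f,P))-[130,165]+.4)*s).round()
print('tip',q((.5085,.4455,.088)),'collar',q((.5085,.4455,.024)),'loupe top',q((.5348,.385,.039)),'mould top',q((.5611,.3245,.027)))
g=grab_frame('scene');q=lambda P:((np.array(proj(g,P))-[145,225]+.4)*6.316).round()
print('S tip',q((.5085,.4455,.088)),'loupe top',q((.5348,.385,.039)),'mould top',q((.5611,.3245,.027)))
"
```

```text
tip [156. 252.] collar [202. 284.] loupe top [338. 214.] mould top [489. 158.]
S tip [125. 324.] loupe top [236. 298.] mould top [313. 200.]
```

```bash
python3 shot.py scene s27.png 165 255 205 290; python3 shot.py top t27.png 165 180 191 206
```

```text
scale 17.142857142857142
scale 23.076923076923077
```

View pics/s27.png

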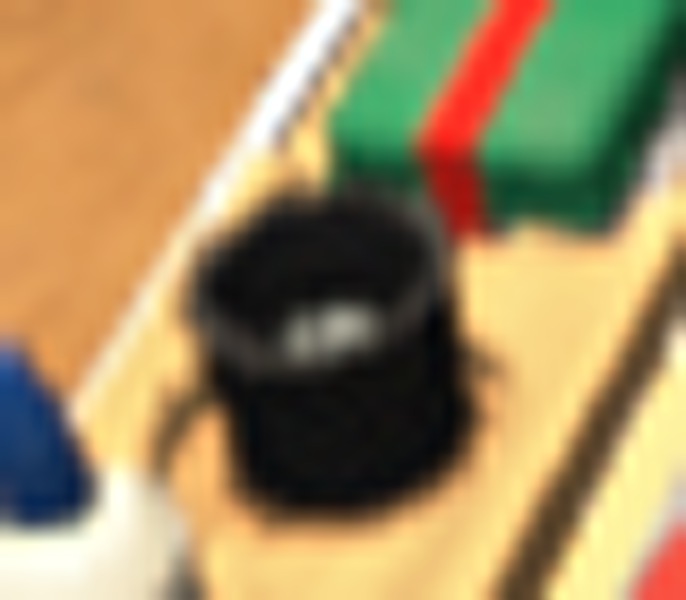

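View pics/t27.png

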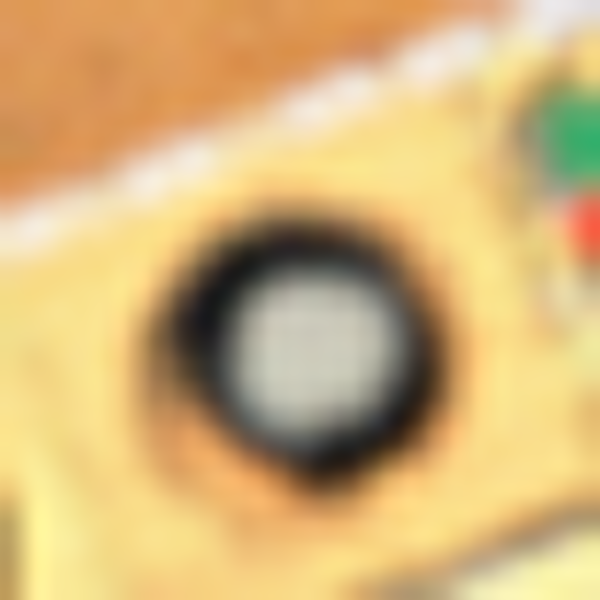

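```bash
python3 -c "
from plan import *
f=grab_frame('top');g=grab_frame('scene')
for z in(.033,.036,.039,.042,.045,.05):
  a=cast(f,177.8,194.7,z);b=cast(g,183.5,270.5,z);print(z,a[:2].round(4),b[:2].round(4),np.linalg.norm(a-b).round(4))
# foot front
b=cast(g,165+340/17.14-.5,255+520/17.14-.5,.009);d=np.array([.535,.385])-[.004,.766];d/=np.linalg.norm(d);print('foot front',b[:2],'c(r12..15)',b[:2]+.012*d,b[:2]+.015*d)
"
```

```text
0.033 [0.534  0.3812] [0.5406 0.3764] 0.0082
0.036 [0.5333 0.3804] [0.5378 0.3785] 0.0049
0.039 [0.5325 0.3797] [0.5349 0.3805] 0.0025
0.042 [0.5318 0.3789] [0.532  0.3826] 0.0037
0.045 [0.5311 0.3782] [0.5292 0.3847] 0.0068
0.05 [0.5299 0.377 ] [0.5244 0.3882] 0.0125
foot front [0.52820651 0.39152781] c(r12..15) [0.5379564  0.38453213] [0.54039387 0.38278321]
```

```bash
python3 -c "
from plan import *
g=grab_frame('scene')
q=lambda P:((np.array(proj(g,P))-[165,255]+.5)*17.14).round()
c=np.array([.5335,.3805])
for r,z in((.017,.039),(.014,.009)):
  P=np.array([q((c[0]+r*np.cos(t),c[1]+r*np.sin(t),z)) for t in np.linspace(0,6.28,60)])
  print(z,'u',P[:,0].min(),P[:,0].max(),'v',P[:,1].min(),P[:,1].max())
"
```

```text
0.039 u 196.0 471.0 v 187.0 372.0
0.009 u 262.0 484.0 v 377.0 530.0
```

The numbers agree: the loupe's rim is at about 39–40 mm, as it should be when fully home, and the bottle is upright. Handing in.

```bash
python3 -c "
from rig import hand_in,state
print(state()['t']);print(hand_in())"
```

```text
33.75
the job is handed in; nothing more can be done
None
```

I put the banded mould, the loupe, the glue bottle and the red side cutters into their seats in that order and handed the job in at about 34 s. No verdict came back.

**Seating:** Each piece was lowered until it pressed on its seat with about 5–6.5 N, at the height expected for fully home. The last pictures from both cameras show:
- **Mould:** flat in its recess.
- **Bottle:** upright in the collar, with its cap where a vertical bottle's would be to within the pixel error. It was carried upright throughout.
- **Cutters:** lying inside their recess.

**Left alone:** the plain mould and the blue pliers look undisturbed in the last picture. The arm is clear of everything, with almost no force on the wrist.

**Check that was off:** the loupe stands about 4–5 mm from the centre of its well, within the slack. Its rim is at the right height (39–40 mm) and it looks level to 1–2 mm, so I left it. My cruder estimate of where its foot stands differed from the rim's position by about 5 mm, which I put down to measurement noise.

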